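# Press the bushing home in a dryer idler arm

## Task

Take the dryer idler arm whose bushing still stands proud of its boss, lay it flat on the bench press's anvil with the boss pushed back against the two dowels under the ram, and let go of it. Then swing the press lever down until you feel it come to its stop, with the bushing pressed flush, without leaning on it any harder, and ease the lever back up to rest by hand - never let it fly back. Leave the arm where it lies on the anvil and do not disturb the other things on the counter.

Things in the scene. Friction and masses are not known exactly. Their poses are not given: they have to be found in the camera images.
- idler_arm: the loose workpiece, 123 mm long, cast aluminium, about 0.35 kg, lying flat: a round boss 46 mm in diameter and 30 mm high, and a bar 28 mm wide and 20 mm thick from it to a rounded end 100 mm from the boss axis. A brass bushing, 21 mm in diameter, stands 8 to 12 mm proud of the boss. Origin on the boss axis at the underside, z up; the bar lies along -x
- idler_arm_boss (a point): the centre of the workpiece boss's top face, 30 mm above its underside
- idler_arm_grip (a point): a point in the middle of the workpiece's bar, 75 mm from the boss axis and 10 mm above the underside; the bar is 28 mm wide here, with free parallel sides
- bushing (a joint): how far the workpiece's bushing has been pressed in, m: 0 when 12 mm proud, 0.012 when flush with the boss's top; starts at 0 to 0.004. It is a tight fit that takes about 40 N to push and stays where it is pushed
- press: grey bench press fixed to the counter, about 0.31 m high; its throat opens to its front, its own -x; origin on the counter under the ram's axis, z up. Foot 210 x 120 mm, 30 mm high, reaching 100 mm in front of the axis; head 64 mm wide, from 130 to 245 mm high, its front face 35 mm before the axis; column from 60 mm behind the axis
- lamp_edge (a point): middle of the lower front edge of the press's flat work lamp, 74 mm wide, which juts from the head over the work: 92 mm in front of the ram's axis, 215 mm above the counter. An upright gripper does not fit under it or over the work; reach in with the tool leaning back 25 to 45 degrees towards the press's front
- anvil_mid (a point): the ram's axis at 62 mm above the counter, the middle of the anvil's range: the anvil, a round steel table 90 mm in diameter centred on the ram's axis, is screw-set and its true top is anywhere from 58 to 66 mm above the counter, this point not following it; feel for it
- dowels (a point): midway between two upright dowels fixed to the anvil, 12 mm in diameter, 18 mm high above the anvil's top, 22 mm behind the ram's axis (press's +x) and 19 mm to either side. A boss pushed back against both of them is on the ram's axis to within about 1 mm. The point is at the middle of the anvil's height range
- ram: the press's vertical steel ram, flat round face 28 mm in diameter, wider than the bushing, so that the boss's top stops it with the bushing flush; origin at the centre of its face, 122 mm above the counter when the lever is up. It comes down 26 mm for each radian of the lever
- ram_face (a point): the centre of the ram's lower face, same point as the ram's origin
- press_lever (a joint): angle of the press lever, rad: 0 at rest, when it points to the press's front and 0.95 rad above the horizontal; grows as it swings forward and down. It meets its stop, the ram on the boss, at 1.0 to 1.35 rad, by the anvil's height. A return spring without damper takes about 2 N at the grip at first, 6 N at the end; let go while down it flies back
- lever_grip (a point): the middle of the lever's freely revolving black grip, 25 mm in diameter, 95 mm long, along the press's y, 170 mm from the pivot and 125 mm to the press's -y of the ram's axis; about 328 mm high at rest. Pinch it from above. Pressing the bushing adds 4 to 6 N here; the stop is a steep rise: 15 to 20 N in all is enough, and 6.5 times any extra bears on the boss
- lever_hinge (a point): the point on the lever's pivot axis (along the press's y) level with the middle of the grip, 190 mm above the counter and 5 mm behind the ram's axis; the grip's middle turns about it at 170 mm
- done_arm: bystander: a second loose idler arm of the same shape and size, its bushing already flush; same axes
- pulley: bystander: black idler pulley 72 mm in diameter, 26 mm high, lying flat; origin under its centre
- roller: bystander: rubber-tyred drum roller 76 mm in diameter, 30 mm high, lying flat; origin under its centre
- spray_can: bystander: spray can 58 mm in diameter, 190 mm high, standing; origin under its centre
- grease_tub: bystander: grease tub 80 mm in diameter, 70 mm high, standing; origin under its centre
- wrench: bystander: wrench 180 mm long, lying flat
- screwdriver: bystander: screwdriver 200 mm long, lying flat

How it is judged:
By the outcome, as a careful person would: the job done as asked, in the order asked, and still so for the second after the job is handed in, with the robot touching nothing.
It also fails if it takes over 61 s, if anything falls off the work surface, if the arm or the gripper's body presses on something with over 40 N, if the wrist force passes 120 N, or if a joint passes its speed limit or range.

## Robot

A 6-joint arm with a two-finger parallel gripper is mounted at the origin on the work surface. World frame = base frame: x ahead of the robot, y to its left, z up, the work surface at z = 0. Lengths are in m, angles in rad, forces in N, time in s.
With the tool pointing down it reaches from about 0.4 to 0.825 m from the base axis. Payload 7 kg.
Tool frame: the origin (TCP) lies on the centre line of the jaws, within the pads' length; the fingertips stand 22 mm ahead of it and the grasp point (between the pads) lies 3 mm ahead of it; z points along the fingers, y is the line along which they close (so a half turn about z gives the same grasp; the last joint's range is limited). The gripper opens to 88 mm and grips with 3 to 60 N. Pads are 19 mm wide; open, the fingers measure 130 mm over their backs; the gripper's body (78 mm by 193 mm) begins 47 mm behind the grasp point.
Start: joints at [1.548, 0.359, 0.012, 0, -1.224, -0.288], TCP at [0.206, 0.643, 0.249] pointing down, gripper open.
Joint ranges: [-3.07, 3.07], [-1.43, 2.12], [-1.02, 1.25], [-3.03, 1.67], [-3.05, -0], [-3.03, 3.03]. Speed limits (rad/s): [2.39, 2.39, 3.01, 3.14, 3.14, 3.14].

## Interface

Orientations are given as [roll, pitch, yaw] about the fixed x, y, z axes, in that order (R = Rz(yaw) Ry(pitch) Rx(roll)).
In Python, from station import arm gives the robot as it stands.
- The arm moves only by the tool arm_command, never from a script. Its argument "series" is one flat list of numbers, 7 for each row, row after row: the turn, a rotation vector about the tool's x, y, z each as a share of 90 degrees, from -1 to 1, then the shift along the tool's x, y, z each as a share of 0.1 m, from -1 to 1, then the opening, from 0 (shut) to 1 (fully open). A call has 1 to 8 rows; each row is the pose to reach, as a shift and turn from the pose commanded when the call began, along the tool's axes at that moment; what a row does not reach only later rows make up. A row lasts 1/8 s, in which the tool goes at most 62.5 mm and 10.7 degrees, less where a joint would pass 70% of its speed; a pose out of reach is approached as far as the arm can. A call with a number of a shift or a turn outside -1 to 1 is refused whole. A call with a gripper value outside its range is refused whole. The fingers move at their own pace and stop on an object; "force" is the grip in N (left out, the last holds). Time passes only in rows, so rows that repeat a pose let the fingers close. It gives the time, the measured TCP pose, the force, the opening and the grip force at its end, in the units of the state.
- arm.get_state(): the state, without advancing time (a new reading comes with each control period).
- arm.grab_frame(name): name is "side" or "top"; returns the picture (480x640x3 uint8, blue, green, red); there is no depth.
- arm.camera_model(name): a dict with "fovy" (degrees; the focal length in pixels is half the picture's height over the tangent of half this angle, whatever the lens; pixels are square), "cx", "cy" (the principal point, pixels), "pose" (4x4, takes a point from camera to world coordinates). Camera axes: x right, y down, z forward; pixel columns grow to the right and rows downward; lengths in m; the calibration is good to about 2 mm. A picture is of the moment at which its call begins. camera_model takes no time and is no camera call.
- arm.job_done(): hands the job in; it is judged then, once.
The state is a dict: "t": time; "q": joint angles; "qd": joint speeds; "joint_efforts": joint torques, N m; "eef_pos": TCP position; "ee_rot": TCP orientation; "force": force on the tool from outside, world axes, zero at the start; "moment": the same for the moment, N m; "width": finger opening in m; "gripper_force": force on a finger pad.
Only numpy, scipy, OpenCV 4.12 (cv2) and the standard library are available. Lean on these libraries where they do the work, as an engineer would, in place of code of your own. Each camera call takes 0.05 s, during which the arm holds its last target. There are 200 camera calls.

## Working session

There is one attempt and no reset: what is moved stays moved. The work goes in short steps, Python scripts to look and compute and a tool call to move; the robot and the scene stay as the last step left them, time stands still between calls to the robot, and variables do not carry over. Pictures are saved under pics/ and viewed, at most 10 in all, crops included, and the job is handed in when it is done.

Besides the shell and the picture viewer there is one more tool, called after "Emit:" as name(argument=value, ...) on one line, values as JSON. arm_command: Moves the arm, as the interface text tells. Its arguments: {"type":"object","properties":{"series":{"type":"array"},"force":{"type":"number"}},"required":["series"]}

```bash
ls; mkdir -p pics; python3 - <<'E'
from station import arm
import cv2
for n in("top","side"):
    cv2.imwrite(f"pics/{n}0.png",arm.grab_frame(n)); m=arm.camera_model(n); print(n,m)
s=arm.get_state();print(s)
E
```

```text
pics
top {'fovy': 49.24282092359721, 'cx': 314.35571996760194, 'cy': 242.41900185040953, 'pose': array([[-1.27892523e-02, -9.91125944e-01,  1.32309481e-01,
         4.06055772e-01],
       [-9.99915429e-01,  1.29890548e-02,  6.47107764e-04,
        -1.80323023e-02],
       [-2.35994039e-03, -1.32290016e-01, -9.91208244e-01,
         1.38760522e+00],
       [ 0.00000000e+00,  0.00000000e+00,  0.00000000e+00,
         1.00000000e+00]])}
side {'fovy': 47.764216696419496, 'cx': 318.2025566893131, 'cy': 234.60371384107387, 'pose': array([[ 0.75413256, -0.41503952,  0.50894624, -0.16281074],
       [-0.65667774, -0.46754966,  0.59175304, -0.837793  ],
       [-0.00764326, -0.7804739 , -0.62514164,  1.05247569],
       [ 0.        ,  0.        ,  0.        ,  1.        ]])}
{'t': 0.1, 'q': array([ 1.54810485e+00,  3.59308438e-01,  1.11513081e-02, -3.17191570e-04,
       -1.22412638e+00, -2.88099649e-01]), 'qd': array([ 0.00228279, -0.00187356,  0.00151439,  0.00049485,  0.0009148 ,
        0.00071215]), 'joint_efforts': array([-1.75677334e-03, -5.84162879e+01,  2.93753546e+01,  7.01557383e+00,
        1.02070521e-02, -4.21512527e-05]), 'eef_pos': array([0.20631942, 0.64225796, 0.24771958]), 'ee_rot': array([ 3.14008203e+00, -1.36686832e-04, -3.10899020e-01]), 'force': array([-0.04127248, -0.15094681, -0.68644057]), 'moment': array([-0.00268786, -0.00085728,  0.01041067]), 'gripper_force': 0.0, 'width': 0.0875740556884476}
```

View pics/top0.png

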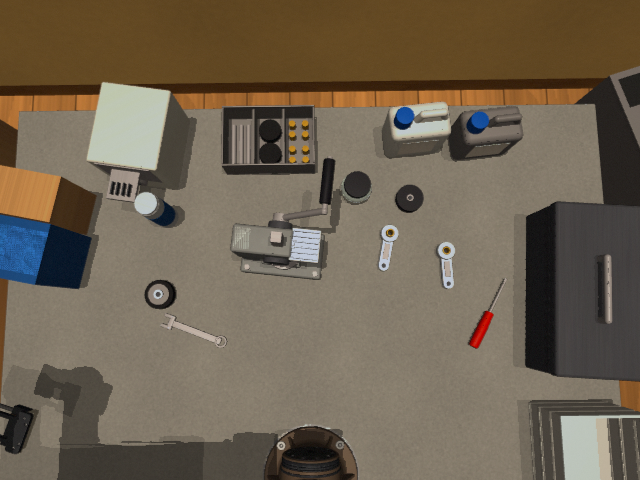

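View pics/side0.png

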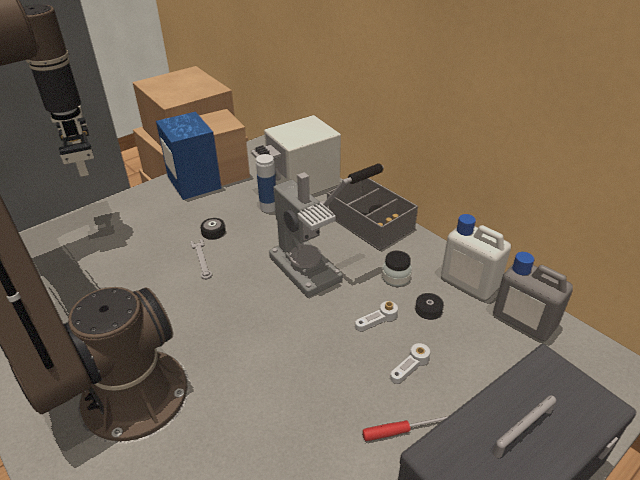

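```bash
cat > h.py <<'E'
import numpy as np, cv2
from scipy.spatial.transform import Rotation as R
from station import arm
def K(n):
    m=arm.camera_model(n); f=240/np.tan(np.radians(m["fovy"])/2); return f,m["cx"],m["cy"],m["pose"]
def ray(n,u,v):
    f,cx,cy,P=K(n); d=P[:3,:3]@[(u-cx)/f,(v-cy)/f,1]; return P[:3,3],d/np.linalg.norm(d)
def plane(n,u,v,z):
    o,d=ray(n,u,v); return o+d*(z-o[2])/d[2]
def proj(n,p):
    f,cx,cy,P=K(n); c=P[:3,:3].T@(np.asarray(p)-P[:3,3]); return np.array([cx+f*c[0]/c[2],cy+f*c[1]/c[2]])
def tri(a,b):
    (o1,d1),(o2,d2)=ray("top",*a),ray("side",*b)
    s=np.linalg.lstsq(np.c_[d1,-d2],o2-o1,rcond=None)[0]; p,q=o1+s[0]*d1,o2+s[1]*d2
    return (p+q)/2,np.linalg.norm(p-q)
E
python3 - <<'E'
import cv2
t=cv2.imread("pics/top0.png")[150:300,220:470];s=cv2.imread("pics/side0.png")[160:360,260:460]
cv2.imwrite("pics/tc.png",cv2.resize(t,None,fx=3.2,fy=3.2,interpolation=cv2.INTER_CUBIC))
cv2.imwrite("pics/sc.png",cv2.resize(s,None,fx=3,fy=3,interpolation=cv2.INTER_CUBIC))
E
```

```text
(no output)
```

View pics/tc.png

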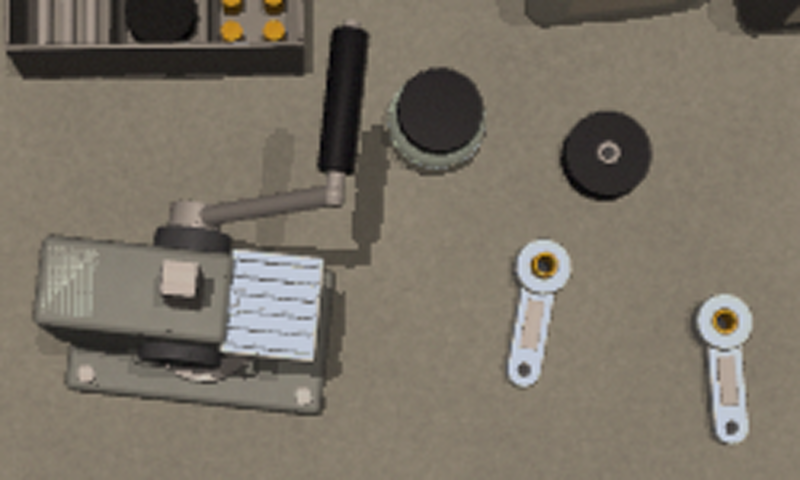

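View pics/sc.png

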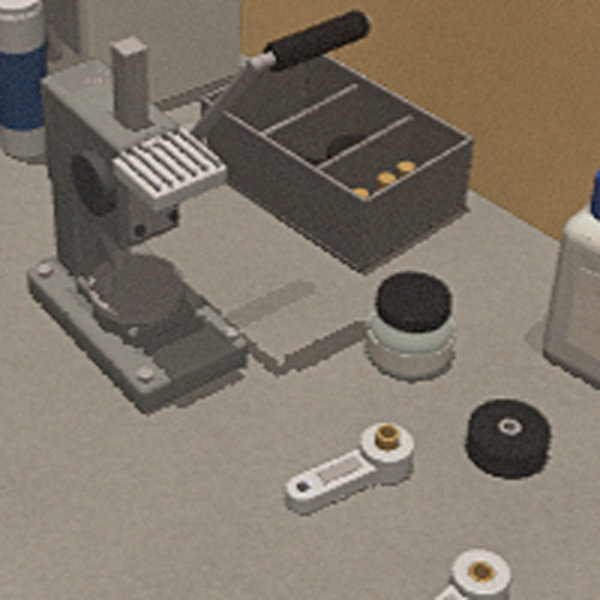

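```bash
cat > m.py <<'E'
from h import *
np.set_printoptions(precision=4,suppress=True)
T=lambda a,b:(220+(a+.5)/3.2-.5,150+(b+.5)/3.2-.5)
S=lambda a,b:(260+(a+.5)/3-.5,160+(b+.5)/3-.5)
img=cv2.imread("pics/top0.png"); hsv=cv2.cvtColor(img,cv2.COLOR_BGR2HSV)
# bright/white parts
m=((img.min(2)>175)).astype(np.uint8); m[:, :360]=0; m[:215]=0; m[300:]=0; m[:,470:]=0
m=cv2.morphologyEx(m,cv2.MORPH_CLOSE,np.ones((9,9),np.uint8))
cs,_=cv2.findContours(m,cv2.RETR_EXTERNAL,cv2.CHAIN_APPROX_NONE)
for c in cs:
    if cv2.contourArea(c)<150: continue
    f=np.zeros_like(m); cv2.drawContours(f,[c],-1,1,-1)
    d=cv2.distanceTransform(f,cv2.DIST_L2,5); _,r,_,p=cv2.minMaxLoc(d)
    print("arm",cv2.boundingRect(c),p,r,cv2.minAreaRect(c))
b=plane("top",*T(543,266),.03); e=plane("top",*T(524,369),.02)
print("boss",b,"end",e,np.linalg.norm((b-e)[:2]),np.degrees(np.arctan2(*(b-e)[[1,0]])))
print("boss side",plane("side",*S(387,444),.03),"tri bushtop",tri(T(544,265),S(387,432)))
print("grip ends",tri(T(336,170),S(276,56)),tri(T(350,28),S(362,22)))
print("grip mid",tri(T(343,99),S(319,39)))
L=[plane("top",*T(*c),.228) for c in((323,258),(314,360),(234,250),(225,352))];print("lamp@.228",L)
F=[plane("top",*T(*c),.03) for c in((67,378),(322,402))];print("foot edge",F,np.linalg.norm(F[1]-F[0]),np.degrees(np.arctan2(*(F[0]-F[1])[[1,0]])))
F=[plane("side",*S(*c),.03) for c in((148,402),(28,275),(246,345))];print("foot side",F,np.linalg.norm(F[1]-F[0]),np.linalg.norm(F[2]-F[0]))
print("anvil side",plane("side",*S(140,289),.062))
E
python3 m.py
```

```text
arm (438, 242, 17, 46) (446, 250) 7.990699768066406 ((446.0, 264.5), (45.0, 16.0), 90.0)
arm (379, 225, 19, 46) (390, 233) 7.796899795532227 ((388.1307067871094, 247.60601806640625), (15.49455738067627, 45.55026626586914), 5.355824947357178)
boss [ 0.6102 -0.214   0.03  ] end [ 0.5267 -0.1972  0.02  ] 0.08518630475283367 -11.376462614849219
boss side [ 0.6076 -0.2179  0.03  ] tri bushtop (array([ 0.61  , -0.2138,  0.0397]), np.float64(0.0012447881560922421))
grip ends (array([ 0.6307, -0.0406,  0.3292]), np.float64(0.003143929796985903)) (array([ 0.7239, -0.0502,  0.3281]), np.float64(5.318816551195833e-05))
grip mid (array([ 0.6769, -0.0453,  0.3285]), np.float64(0.0012454626335605403))
lamp@.228 [array([ 0.5881, -0.0316,  0.228 ]), array([ 0.5165, -0.0243,  0.228 ]), array([0.5946, 0.0307, 0.228 ]), array([0.5229, 0.0375, 0.228 ])]
foot edge [array([0.5233, 0.1754, 0.03  ]), array([ 0.5011, -0.0314,  0.03  ])] 0.20802961505361037 83.87761472426503
foot side [array([ 0.4865, -0.043 ,  0.03  ]), array([0.5115, 0.1664, 0.03  ]), array([ 0.6019, -0.0464,  0.03  ])] 0.2108455570355127 0.11541059465564493
anvil side [0.5562 0.0498 0.062 ]
```

```bash
cat >> h.py <<'E'
np.set_printoptions(precision=4,suppress=True)
def tool(yaw,lean,h=1):
    """tool leaning back by lean away from heading yaw; half-turned grasp (h=1): y along left of heading"""
    c,s=np.cos(yaw),np.sin(yaw); z=np.array([np.sin(lean)*c,np.sin(lean)*s,-np.cos(lean)])
    y=h*np.array([-s,c,0]); return R.from_matrix(np.c_[np.cross(y,z),y,z])
def cur():
    s=arm.get_state(); return np.array(s["eef_pos"]),R.from_euler("xyz",s["ee_rot"])
def plan(wps,start=None,dec=2,extra=0):
    """print moves to each waypoint (pos, R); rounding is tracked"""
    p,r=start or cur()
    for P,Q in wps:
        for _ in range(30):
            sh=r.inv().apply(np.asarray(P)-p)/.1; tu=(r.inv()*Q).as_rotvec()/(np.pi/2)
            k=min(1,1/max(1e-9,np.abs(sh).max(),np.abs(tu).max()))
            sh,tu=np.round(sh*k,dec),np.round(tu*k,dec)
            n=max(1,int(np.ceil(max(np.linalg.norm(sh)*.1/.0625,np.linalg.norm(tu)*90/10.7)-.05)))
            p=p+r.apply(sh*.1); r=r*R.from_rotvec(tu*np.pi/2)
            print(n+extra,[float(x)+0. for x in (*tu,*sh)],"->",p)
            if k==1: break
    return p,r
E
python3 - <<'E'
from h import *
img=cv2.imread("pics/top0.png"); g=cv2.cvtColor(img,cv2.COLOR_BGR2GRAY)
T=lambda a,b:(220+(a+.5)/3.2-.5,150+(b+.5)/3.2-.5)
# end hole: darkness-weighted centroid
u,v=T(524,369); u,v=round(u),round(v); w=g[v-3:v+4,u-3:u+4].astype(float); w=np.clip(170-w,0,None)
yy,xx=np.mgrid[v-3:v+4,u-3:u+4]; ok=np.hypot(yy-v,xx-u)<3.3; w*=ok; e=plane("top",(w*xx).sum()/w.sum(),(w*yy).sum()/w.sum(),.02)
# boss: bright contour, upper part circle fit
m=(img.min(2)>150).astype(np.uint8); m[:,:370]=0; m[:,410:]=0; m[:215]=0; m[243:]=0
c=max(cv2.findContours(m,cv2.RETR_EXTERNAL,cv2.CHAIN_APPROX_NONE)[0],key=cv2.contourArea)[:,0,:]; c=c[c[:,1]<236].astype(float)
A=np.c_[c,np.ones(len(c))]; s=np.linalg.lstsq(A,-(c**2).sum(1),rcond=None)[0]; cx,cy=-s[:2]/2
b=plane("top",cx,cy,.03); print("boss",b,"r px",np.sqrt(cx*cx+cy*cy-s[2]),"end",e,np.linalg.norm((b-e)[:2]),np.degrees(np.arctan2(*(b-e)[[1,0]])))
for n,(x,y) in dict(tub=(441,110),pulley=(606,153)).items(): print(n,plane("top",*T(x,y),.07 if n=="tub" else .026))
yaw=np.radians(-11); ex=np.array([np.cos(yaw),np.sin(yaw),0])
tip=np.array([b[0],b[1],.0095])-.067*ex
Q=tool(yaw,np.radians(35)); tcp=tip-.022*Q.as_matrix()[:,2]; print("pick tcp",tcp)
p,r=cur()
plan([((.35,.45,.30),r*R.from_euler("z",60,degrees=True)),((.42,.2,.33),r*R.from_euler("z",120,degrees=True)),((.42,-.05,.30),tool(yaw,0)),((.5,-.19,.2),Q)])
E
```

```text
boss [ 0.6108 -0.2145  0.03  ] r px 7.772340960478452 end [ 0.5263 -0.1969  0.02  ] 0.08632155137097965 -11.792790709053765
tub [ 0.7322 -0.1302  0.07  ]
pulley [ 0.7048 -0.2698  0.026 ]
pick tcp [ 0.5327 -0.1993  0.0275]
3 [0.0, 0.0, 0.34, 1.0, 0.71, -0.27] -> [0.2798 0.5441 0.2748]
3 [0.0, 0.0, 0.28, 1.0, 0.09, -0.21] -> [0.3395 0.4634 0.2959]
1 [0.0, 0.0, 0.05, 0.16, -0.06, -0.04] -> [0.3497 0.4497 0.3   ]
3 [0.0, 0.0, 0.26, 1.0, -0.07, -0.11] -> [0.3772 0.3533 0.3111]
3 [0.0, 0.0, 0.28, 1.0, -0.51, -0.13] -> [0.4072 0.2452 0.3242]
1 [0.0, 0.0, 0.12, 0.29, -0.37, -0.06] -> [0.4195 0.1998 0.3303]
3 [0.0, 0.0, 0.32, 0.91, -1.0, 0.17] -> [0.42   0.0646 0.3135]
3 [0.0, 0.0, 0.25, 0.24, -1.0, 0.12] -> [ 0.4203 -0.0383  0.3017]
1 [0.0, 0.0, 0.02, -0.01, -0.12, 0.02] -> [ 0.4195 -0.0503  0.2997]
3 [0.0, -0.32, 0.0, -0.86, -1.0, 0.82] -> [ 0.4855 -0.1645  0.2178]
1 [0.0, -0.07, 0.0, -0.08, -0.22, 0.25] -> [ 0.5002 -0.1897  0.1998]
```

Emit:
arm_command(series=[0, 0, 0.34, 1.0, 0.71, -0.27, 1, 0, 0, 0.34, 1.0, 0.71, -0.27, 1, 0, 0, 0.34, 1.0, 0.71, -0.27, 1])

```text
t: 0.48
eef_pos: [0.282, 0.5419, 0.2773]
ee_rot: [-3.14, 0.001, -0.853]
force: [0.1, 0.6, 0.2]
width: 0.0878
gripper_force: 0.0
```

Emit:
arm_command(series=[0, 0, 0.28, 1.0, 0.09, -0.21, 1, 0, 0, 0.28, 1.0, 0.09, -0.21, 1, 0, 0, 0.28, 1.0, 0.09, -0.21, 1])

```text
t: 0.85
eef_pos: [0.341, 0.4617, 0.2975]
ee_rot: [-3.141, 0.001, -1.291]
force: [-0.4, 0.4, -0.5]
width: 0.0876
gripper_force: 0.0
```

Emit:
arm_command(series=[0, 0, 0.05, 0.16, -0.06, -0.04, 1])

```text
t: 0.98
eef_pos: [0.3499, 0.4495, 0.3001]
ee_rot: [3.141, -0.001, -1.366]
force: [-0.0, -0.5, 0.2]
width: 0.0879
gripper_force: 0.0
```

```bash
python3 -c "
from station import arm; s=arm.get_state(); print(s['t'],s['q'],s['eef_pos'],s['ee_rot'])"
```

```text
0.975 [ 1.25258686e+00  1.56491401e-01 -1.43069362e-01 -3.99654127e-04
 -1.27203430e+00 -1.04752417e+00] [0.34986614 0.4495141  0.30012584] [ 3.14086274e+00 -5.01056759e-04 -1.36585125e+00]
```

Emit:
arm_command(series=[0, 0, 0.26, 1.0, -0.07, -0.11, 1, 0, 0, 0.26, 1.0, -0.07, -0.11, 1, 0, 0, 0.26, 1.0, -0.07, -0.11, 1])

```text
t: 1.35
eef_pos: [0.3777, 0.3515, 0.3123]
ee_rot: [-3.141, 0.001, -1.777]
force: [0.0, 1.3, -0.3]
width: 0.0879
gripper_force: 0.0
```

Emit:
arm_command(series=[0, 0, 0.28, 1.0, -0.51, -0.13, 1, 0, 0, 0.28, 1.0, -0.51, -0.13, 1, 0, 0, 0.28, 1.0, -0.51, -0.13, 1])

```text
t: 1.72
eef_pos: [0.4078, 0.2435, 0.3251]
ee_rot: [-3.142, 0.001, -2.217]
force: [0.0, 0.1, -0.0]
width: 0.0878
gripper_force: 0.0
```

Emit:
arm_command(series=[0, 0, 0.12, 0.29, -0.37, -0.06, 1])

```text
t: 1.85
eef_pos: [0.4196, 0.2008, 0.3299]
ee_rot: [3.141, -0.001, -2.4]
force: [0.5, -0.4, -0.2]
width: 0.0877
gripper_force: 0.0
```

Emit:
arm_command(series=[0, 0, 0.32, 0.91, -1.0, 0.17, 1, 0, 0, 0.32, 0.91, -1.0, 0.17, 1, 0, 0, 0.32, 0.91, -1.0, 0.17, 1])

```text
t: 2.22
eef_pos: [0.4195, 0.0624, 0.313]
ee_rot: [-3.142, -0.001, -2.909]
force: [0.2, 1.0, 0.5]
width: 0.0876
gripper_force: 0.0
```

Emit:
arm_command(series=[0, 0, 0.25, 0.24, -1.0, 0.12, 1, 0, 0, 0.25, 0.24, -1.0, 0.12, 1, 0, 0, 0.25, 0.24, -1.0, 0.12, 1])

```text
t: 2.6
eef_pos: [0.4203, -0.0396, 0.3009]
ee_rot: [-3.141, -0.001, 2.984]
force: [-0.8, 0.4, -0.6]
width: 0.0878
gripper_force: 0.0
```

```bash
python3 - <<'E'
from h import *
s=arm.get_state(); print(s['t'],s['q'])
yaw=np.radians(-11.8); ex=np.array([np.cos(yaw),np.sin(yaw),0]); b=np.array([.6106,-.2143,0])
Q=tool(yaw,np.radians(35)); tcp=b+[0,0,.0095]-.067*ex-.022*Q.as_matrix()[:,2]; print("pick tcp",tcp)
plan([(tcp-.10*Q.as_matrix()[:,2],Q),(tcp-.02*Q.as_matrix()[:,2],Q)])
E
```

```text
2.6 [ 0.3775 -0.1089 -0.4153 -0.0002 -1.2657 -2.1058]
pick tcp [ 0.5327 -0.198   0.0275]
3 [0.0, -0.2, 0.02, -0.41, -0.71, 1.0] -> [ 0.4496 -0.1162  0.2009]
2 [0.01, -0.19, 0.01, -0.1, -0.64, 0.99] -> [ 0.4769 -0.1862  0.1095]
2 [0.0, 0.0, 0.0, 0.0, 0.0, 0.8] -> [ 0.5218 -0.1959  0.044 ]
```

Emit:
arm_command(series=[0, -0.2, 0.02, -0.41, -0.71, 1.0, 1, 0, -0.2, 0.02, -0.41, -0.71, 1.0, 1, 0, -0.2, 0.02, -0.41, -0.71, 1.0, 1])

```text
t: 2.98
eef_pos: [0.4473, -0.1148, 0.1982]
ee_rot: [3.138, 0.312, 2.959]
force: [0.5, -0.1, 0.7]
width: 0.0871
gripper_force: 0.0
```

Emit:
arm_command(series=[0.01, -0.19, 0.01, -0.1, -0.64, 0.99, 1, 0.01, -0.19, 0.01, -0.1, -0.64, 0.99, 1, 0.01, -0.19, 0.01, -0.1, -0.64, 0.99, 1, 0.01, -0.19, 0.01, -0.1, -0.64, 0.99, 1])

```text
t: 3.48
eef_pos: [0.4675, -0.2142, 0.1396]
ee_rot: [3.07, 0.56, 2.94]
force: [0.9, 1.0, 1.0]
width: 0.0878
gripper_force: 0.0
```

```bash
python3 - <<'E'
from h import *
s=arm.get_state(); print(s['t'],s['q'],s['eef_pos'],s['ee_rot'])
cv2.imwrite("pics/t1.png",cv2.resize(arm.grab_frame("side")[200:400,280:480],None,fx=2.5,fy=2.5))
yaw=np.radians(-11.8); ex=np.array([np.cos(yaw),np.sin(yaw),0]); b=np.array([.6106,-.2143,0])
Q=tool(yaw,np.radians(35)); tcp=b+[0,0,.0095]-.067*ex-.022*Q.as_matrix()[:,2]; print("pick tcp",tcp)
plan([(tcp-.03*Q.as_matrix()[:,2],Q),(tcp,Q)],dec=3)
E
```

```text
3.475 [-0.065  -0.013  -1.016   0.3044 -0.0034 -1.9909] [ 0.4675 -0.2142  0.1396] [3.0697 0.5604 2.94  ]
pick tcp [ 0.5327 -0.198   0.0275]
2 [0.048, -0.031, 0.002, 0.114, 0.206, 0.994] -> [ 0.5158 -0.1946  0.0521]
1 [0.0, 0.0, 0.0, 0.0, 0.0, 0.3] -> [ 0.5327 -0.1981  0.0275]
```

View pics/t1.png

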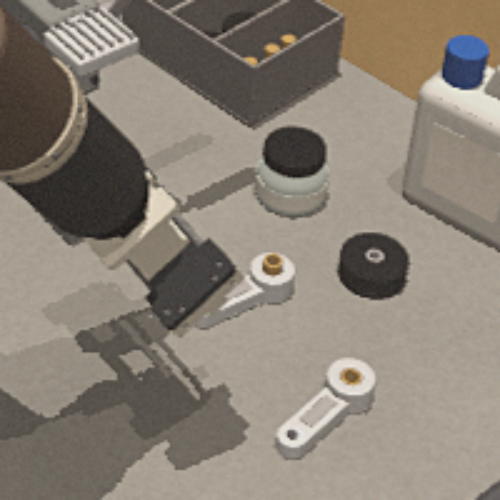

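```bash
python3 - <<'E'
from h import *
D=[([1.548105,.359308,.011151,0,-1.224126],[.20632,.64226,.24772]),([1.252587,.156491,-.143069,0,-1.272034],[.349866,.449514,.300126]),
([.3775,-.1089,-.4153,0,-1.2657],[.4203,-.0396,.3009]),([-.065,-.013,-1.016,.3044,-.0034],[.4675,-.2142,.1396])]
A=[];B=[]
for q,p in D:
    e=q[2]-q[1]; t=e+q[4]  # tool elevation
    r=np.cos(q[0])*p[0]+np.sin(q[0])*p[1]; lat=-np.sin(q[0])*p[0]+np.cos(q[0])*p[1]
    print("r",r,"lat",lat,"e",e,"tool elev deg",np.degrees(t))
    A+=[[1,np.sin(q[1]),np.cos(e),-np.sin(e),0,np.cos(t)],[0,np.cos(q[1]),np.sin(e),np.cos(e),1,np.sin(t)]];B+=[r,p[2]]
for cols in ([0,1,2,4,5],[0,1,2,3,4,5],[1,2,4,5]):
    s,res,rk,_=np.linalg.lstsq(np.array(A)[:,cols],B,rcond=None); print(cols,s,res,rk,np.array(A)[:,cols]@s-B)
E
```

```text
r 0.6467759312339225 lat -0.1916944046561932 e -0.348157 tool elev deg -90.08518010016762
r 0.5364084066770879 lat -0.1916639647877188 e -0.29956 tool elev deg -90.0457033080831
r 0.37610980388352067 lat -0.1917333184991582 e -0.3064 tool elev deg -90.07469497251672
r 0.48042595187474374 lat -0.18338155513913182 e -1.0030000000000001 tool elev deg -57.66247250196606
[0, 1, 2, 4, 5] [0.0388 0.6013 0.4228 0.2455 0.4152] [0.] 5 [ 0.0003  0.0012 -0.0002 -0.0007 -0.0001 -0.0004  0.     -0.0001]
[0, 1, 2, 3, 4, 5] [ 0.0149  0.6036  0.4556 -0.0239  0.3256  0.4646] [0.] 6 [-0.0002  0.0004  0.0005 -0.0002 -0.0002 -0.0001  0.     -0.    ]
[1, 2, 4, 5] [0.613  0.4596 0.2898 0.4562] [0.0002] 4 [ 0.0002  0.0029 -0.0021  0.0034 -0.0051  0.0035  0.0028 -0.0098]
```

```bash
cat >> h.py <<'E'
from scipy.optimize import least_squares
LO=np.array([-3.07,-1.43,-1.02,-3.03,-3.05,-3.03]);HI=np.array([3.07,2.12,1.25,1.67,0,3.03])
S4=1
def fk(q,s4=None):
    s4=s4 or S4; e=q[2]-q[1]; c=R.from_euler("z",q[0])
    w=c.apply([.0388+.6013*np.sin(q[1])+.4228*np.cos(e),-.1917,.2455+.6013*np.cos(q[1])+.4228*np.sin(e)])
    # frame: x along forearm / tool
    F=c*R.from_euler("y",-e)*R.from_euler("x",s4*q[3])*R.from_euler("y",-q[4])
    # tool frame at q6: tool z = F x ; at down q1=q6=0 yaw=-90
    F=F*R.from_matrix([[0,0,1],[1,0,0],[0,1,0]])*R.from_euler("z",-q[5])
    # align: base tool x at zero
    F=F*R.from_euler("z",OFF)
    return w+.4152*F.as_matrix()[:,2],F
OFF=0.
def ik(P,Q,q0,n=12):
    best=None; g=np.random.default_rng(0)
    for i in range(n):
        x0=np.clip(q0+(0 if i==0 else g.normal(0,.6,6)),LO+.01,HI-.01)
        def f(q):
            p,F=fk(q); return np.r_[(p-P)*5,(F.inv()*Q).as_rotvec()]
        o=least_squares(f,x0,bounds=(LO,HI)); 
        if best is None or o.cost<best.cost-1e-7 or (o.cost<1e-5 and np.abs(o.x-q0).sum()<np.abs(best.x-q0).sum()): best=o
    return best.x,best.cost
E
python3 - <<'E'
import h; from h import *
q=np.array([1.548105,.359308,.011151,0,-1.224126,-.2881]); Q=R.from_euler("xyz",[3.14008,-.000137,-.3109])
h.OFF=0; F=fk(q)[1]; print("off",(F.inv()*Q).as_rotvec(), fk(q)[0])
h.OFF=(F.inv()*Q).as_rotvec()[2]
q=np.array([-.065,-.013,-1.016,.3044,-.0034,-1.9909]); Q=R.from_euler("xyz",[3.0697,.5604,2.94])
for s in(1,-1): print(s,(fk(q,s)[1].inv()*Q).as_rotvec(),fk(q,s)[0])
E
```

```text
off [-0.0004  0.0001 -3.1415] [0.2063 0.6425 0.249 ]
1 [ 0.0019 -0.0008 -0.609 ] [ 0.4671 -0.2221  0.1395]
-1 [ 0.      0.     -0.0002] [ 0.467  -0.2229  0.1395]
```

```bash
python3 - <<'E'
import re
s=open("h.py").read()
s=s.replace("OFF=0.\n","OFF=np.pi\n").replace("S4=1\n","S4=-1\n")
a=s.index("def fk"); b=s.index("OFF=np.pi")
s=s[:a]+'''PR=np.array([0.,.6,.45,0,.3,.45,0,-.19])
def fk(q,k=None):
    r0,l1,l2,a,z0,L,d0,dw=PR if k is None else k
    e=q[2]-q[1]; c=R.from_euler("z",q[0])
    w=c.apply([r0+l1*np.sin(q[1]),d0,z0+l1*np.cos(q[1])])
    F=c*R.from_euler("y",-e); w=w+F.apply([l2,0,a])
    F=F*R.from_euler("x",S4*q[3]); w=w+F.apply([0,dw,0])
    F=F*R.from_euler("y",-q[4])*R.from_matrix([[0,0,1],[1,0,0],[0,1,0]])*R.from_euler("z",OFF-q[5])
    return w+L*F.as_matrix()[:,2],F
'''+s[b:]
open("h.py","w").write(s)
E
cat > fit.py <<'E'
from h import *
D=[([1.548105,.359308,.011151,-.0003,-1.224126,-.2881],[.20632,.64226,.24772]),([1.252587,.156491,-.143069,-.0004,-1.272034,-1.0475],[.349866,.449514,.300126]),
([.3775,-.1089,-.4153,-.0002,-1.2657,-2.1058],[.4203,-.0396,.3009]),([-.065,-.013,-1.016,.3044,-.0034,-1.9909],[.4675,-.2142,.1396])]
import json,os
if os.path.exists("d.json"): D+=json.load(open("d.json"))
f=lambda k:np.r_[np.concatenate([(fk(np.array(q),k)[0]-p)/.001 for q,p in D]),(k-PR0)/.05]
PR0=PR.copy(); o=least_squares(f,PR0); print(o.x,np.round(o.fun[:3*len(D)],1))
E
python3 fit.py
```

```text
[-0.0174  0.6035  0.4879 -0.0189  0.2647  0.3982 -0.0088 -0.1829] [-0.1 -0.4 -0.6  0.1  0.5  0.3 -0.2  0.   0.2  0.  -0.3  0.1]
```

```bash
sed -i 's/^PR=.*/PR=np.array([-.0174,.6035,.4879,-.0189,.2647,.3982,-.0088,-.1829])/' h.py; cat > chk.py <<'E'
from h import *
q0=arm.get_state()["q"]; b=np.array([.6106,-.2143,0])
def pose(b,yaw,lean,x=-.067,z=.0095,h=1):
    yaw,lean=np.radians([yaw,lean]); ex=np.array([np.cos(yaw),np.sin(yaw),0]); Q=tool(yaw,lean,h); return np.array([b[0],b[1],b[2]])+[0,0,z]+x*ex-.022*Q.as_matrix()[:,2],Q
if __name__=="__main__":
    for l in(0,15,20,25,30,35):
        q,c=ik(*pose(b,-11.8,l),q0); print("pick",l,q,"%.1e"%c)
    for h in(1,-1):
      for l in(25,30,35,40):
        q,c=ik(*pose((.562,.062,.066),84.1,l,h=h),q0,30); print("place",h,l,q,"%.1e"%c)
E
python3 chk.py
```

```text
pick 0 [-0.0163  0.4437 -0.4097  0.     -0.7174 -1.7605] 1.9e-23
pick 15 [ 0.0183  0.3388 -0.7411  0.2424 -0.2421 -2.0232] 3.2e-22
pick 20 [-0.0315  0.3234 -0.8655  0.4784 -0.0636 -2.2133] 6.6e-04
pick 25 [-0.0178  0.3225 -0.8126  0.085  -0.0145 -1.8269] 3.1e-03
pick 30 [-0.0561  0.3192 -0.7049 -0.4832 -0.     -1.2166] 3.3e-03
pick 35 [-0.1621  0.3099 -0.6228 -0.9819 -0.     -0.6245] 7.5e-04
place 1 25 [-0.0266  0.3762 -0.2319 -0.5263 -0.9953  0.222 ] 6.1e-19
place 1 30 [-0.1015  0.4072 -0.1977 -0.6123 -1.0552  0.3316] 6.0e-18
place 1 35 [-0.1721  0.4436 -0.1657 -0.6892 -1.1193  0.4294] 3.8e-18
place 1 40 [-0.2373  0.4848 -0.1355 -0.7576 -1.1862  0.5157] 3.6e-20
place -1 25 [-0.0266  0.3762 -0.2319 -0.5263 -0.9953 -2.9196] 1.5e-16
place -1 30 [-0.1015  0.4072 -0.1977 -0.6123 -1.0552 -2.8099] 1.1e-20
place -1 35 [-0.1721  0.4436 -0.1657 -0.6892 -1.1193 -2.7122] 3.0e-19
place -1 40 [-0.2373  0.4848 -0.1355 -0.7576 -1.1862 -2.6259] 3.7e-19
```

```bash
python3 - <<'E'
from chk import *
P,Q=pose(b,-11.8,0,x=-.058,z=.004); print(P)
plan([(P+[0,0,.06],Q),(P,Q)],dec=3)
for y in(-.11,-.13): 
  for l in(0,35): print(ik(*pose((.56,y,0),84.1,l,x=-.06),q0,30))
E
```

```text
[ 0.5538 -0.2024  0.026 ]
3 [0.046, 0.358, 0.016, -0.395, 0.21, 0.914] -> [ 0.5538 -0.2025  0.086 ]
1 [0.0, 0.0, 0.0, 0.0, 0.0, 0.6] -> [ 0.5538 -0.2025  0.026 ]
(array([ 0.04  ,  0.4419, -0.4131,  0.    , -0.7159, -0.143 ]), np.float64(1.5302301154920466e-18))
(array([-0.4212,  0.6342, -0.0218, -0.6228, -1.2052,  0.6336]), np.float64(3.92156524272333e-19))
(array([ 0.0036,  0.4494, -0.3991,  0.    , -0.7223, -0.1066]), np.float64(5.061748737684242e-18))
(array([-0.4469,  0.6483,  0.0039, -0.6109, -1.2266,  0.6442]), np.float64(3.871677021514486e-18))
```

Emit:
arm_command(series=[0.046, 0.358, 0.016, -0.395, 0.21, 0.914, 1, 0.046, 0.358, 0.016, -0.395, 0.21, 0.914, 1, 0.046, 0.358, 0.016, -0.395, 0.21, 0.914, 1, 0.046, 0.358, 0.016, -0.395, 0.21, 0.914, 1])

```text
t: 4.03
eef_pos: [0.5575, -0.2011, 0.0862]
ee_rot: [-3.141, 0.0, 2.939]
force: [0.1, 0.9, -0.3]
width: 0.0875
gripper_force: 0.0
```

```bash
python3 - <<'E'
from chk import *
P,Q=pose(b,-11.8,0,x=-.058,z=.004); s=arm.get_state(); print(s["t"],s["q"],s["eef_pos"],s["ee_rot"],fk(s["q"])[0]); plan([(P,Q)],dec=3)
E
```

```text
4.025 [-0.016   0.3768 -0.3735  0.0013 -0.8205 -1.7579] [ 0.5575 -0.2011  0.0862] [-3.1406  0.0001  2.9394] [ 0.5457 -0.2008  0.0813]
1 [-0.001, 0.0, 0.002, 0.033, -0.02, 0.602] -> [ 0.5539 -0.2024  0.026 ]
```

Emit:
arm_command(series=[0, 0, 0, 0.03, -0.02, 0.3, 1, 0, 0, 0, 0.03, -0.02, 0.45, 1, 0, 0, 0, 0.03, -0.02, 0.6, 1, 0, 0, 0, 0.03, -0.02, 0.6, 0, 0, 0, 0, 0.03, -0.02, 0.6, 0, 0, 0, 0, 0.03, -0.02, 0.6, 0], force=40)

```text
t: 4.78
eef_pos: [0.5506, -0.2041, 0.0272]
ee_rot: [3.141, 0.002, 2.936]
force: [-1.0, 0.2, 1.0]
width: 0.0634
gripper_force: 0.0
```

Emit:
arm_command(series=[0, 0, 0, 0, 0, 0, 0, 0, 0, 0, 0, 0, 0, 0])

```text
t: 5.03
eef_pos: [0.5501, -0.2041, 0.0267]
ee_rot: [3.142, 0.001, 2.936]
force: [0.3, -0.4, 0.3]
width: 0.0433
gripper_force: 0.0
```

```bash
python3 - <<'E'
from chk import *
s=arm.get_state(); print(s["t"],s["q"],s["width"],s["gripper_force"])
p,r=cur()
# lifted, then turn by +95.9 deg yaw, boss to (.56,-.12)
P0,Q0=pose(b,-11.8,0,x=-.058,z=.004)
P,Q=pose((.56,-.12,0),84.1,0,x=-.058,z=.006)
mid=R.from_euler("z",48,degrees=True)*r
plan([(p+[0,0,.05],r),((.55,-.19,.075),mid),(P+[0,0,.05],Q),(P+[0,0,.006],Q)])
E
```

```text
5.025 [-0.0221  0.4473 -0.4369  0.0002 -0.6854 -1.7548] 0.04328288237648521 0.0
1 [0.0, 0.0, 0.0, 0.0, 0.0, -0.5] -> [ 0.5501 -0.2041  0.0767]
5 [0.0, 0.0, -0.53, 0.03, 0.14, 0.02] -> [ 0.55   -0.1897  0.0747]
5 [0.0, 0.0, -0.54, -0.1, 0.07, -0.03] -> [ 0.554  -0.1782  0.0777]
1 [0.0, 0.0, 0.0, -0.01, 0.0, 0.44] -> [ 0.5541 -0.1772  0.0337]
```

Emit:
arm_command(series=[0, 0, 0, 0, 0, 0, 0, 0, 0, 0, 0, 0, 0, 0, 0, 0, 0, 0, 0, 0, 0])

```text
t: 5.4
eef_pos: [0.5501, -0.2039, 0.0264]
ee_rot: [3.141, 0.001, 2.936]
force: [-1.1, 1.0, 1.6]
width: 0.0278
gripper_force: 39.9
```

Emit:
arm_command(series=[0, 0, 0, 0, 0, -0.2, 0, 0, 0, 0, 0, 0, -0.5, 0, 0, 0, 0, 0, 0, -0.5, 0])

```text
t: 5.78
eef_pos: [0.551, -0.2042, 0.0779]
ee_rot: [3.141, 0.004, 2.936]
force: [0.2, 0.7, -4.3]
width: 0.0273
gripper_force: 39.9
```

```bash
python3 - <<'E'
from chk import *
s=arm.get_state(); print(s["t"],s["q"],s["width"],s["gripper_force"],s["force"])
cv2.imwrite("pics/s2.png",cv2.resize(arm.grab_frame("side")[200:400,280:480],None,fx=2.5,fy=2.5))
E
```

```text
5.775 [-0.0221  0.3786 -0.3951  0.0005 -0.7934 -1.7548] 0.027295904479095346 39.921326637268066 [ 0.2082  0.672  -4.2827]
```

View pics/s2.png

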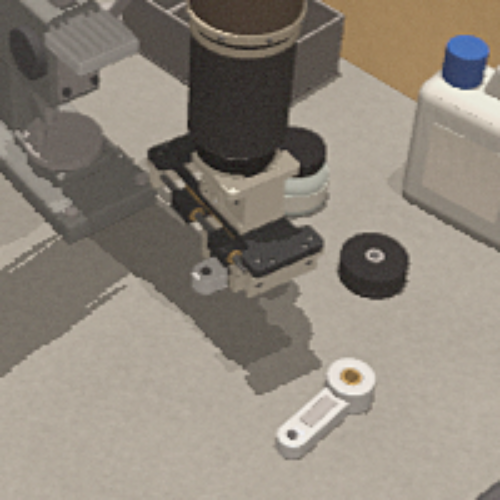

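Emit:
arm_command(series=[0, 0, -0.12, 0.01, 0.03, 0, 0, 0, 0, -0.24, 0.02, 0.06, 0, 0, 0, 0, -0.36, 0.02, 0.1, 0, 0, 0, 0, -0.48, 0.03, 0.14, 0, 0, 0, 0, -0.53, 0.03, 0.14, 0.0, 0])

```text
t: 6.45
eef_pos: [0.5486, -0.1893, 0.0744]
ee_rot: [3.14, -0.002, -2.511]
force: [-0.3, 0.7, -4.7]
width: 0.0276
gripper_force: 39.9
```

Emit:
arm_command(series=[0, 0, -0.12, -0.03, 0.02, 0, 0, 0, 0, -0.24, -0.05, 0.03, 0, 0, 0, 0, -0.36, -0.07, 0.05, 0, 0, 0, 0, -0.48, -0.09, 0.07, 0, 0, 0, 0, -0.54, -0.1, 0.07, 0.0, 0, 0, 0, -0.54, -0.1, 0.07, 0.0, 0])

```text
t: 7.2
eef_pos: [0.5529, -0.178, 0.0748]
ee_rot: [3.14, -0.0, -1.668]
force: [-0.5, -0.5, -4.0]
width: 0.0276
gripper_force: 39.9
```

```bash
python3 - <<'E'
from chk import *
s=arm.get_state(); print(s["t"],s["q"],s["eef_pos"],s["ee_rot"],s["force"],s["moment"])
P,Q=pose((.56,-.12,0),84.1,0,x=-.058,z=.006); print(P)
plan([(P,Q)])
E
```

```text
7.2 [ 0.0249  0.3759 -0.4086 -0.0002 -0.7882 -0.1217] [ 0.5529 -0.178   0.0748] [ 3.1397 -0.0001 -1.6677] [-0.51   -0.4693 -4.0186] [-0.0282 -0.0282  0.0165]
[ 0.554  -0.1777  0.028 ]
1 [0.0, 0.0, 0.0, 0.0, -0.01, 0.47] -> [ 0.5538 -0.1781  0.0278]
```

Emit:
arm_command(series=[0, 0, 0, 0, -0.01, 0.3, 0, 0, 0, 0, 0, -0.01, 0.42, 0, 0, 0, 0, 0, -0.01, 0.48, 0, 0, 0, 0, 0, -0.01, 0.48, 0])

```text
t: 7.7
eef_pos: [0.5549, -0.1783, 0.0282]
ee_rot: [-3.142, -0.0, -1.667]
force: [-0.3, -0.3, -3.7]
width: 0.0276
gripper_force: 39.9
```

Emit:
arm_command(series=[0, 0, 0, 0, 0, 0, 0.6, 0, 0, 0, 0, 0, 0, 0.6, 0, 0, 0, 0, 0, -0.3, 1, 0, 0, 0, 0, 0, -0.7, 1, 0, 0, 0, 0, 0, -1.0, 1])

```text
t: 8.32
eef_pos: [0.5556, -0.1783, 0.131]
ee_rot: [-3.138, -0.0, -1.666]
force: [-0.5, 0.4, -0.9]
width: 0.0722
gripper_force: 0.0
```

```bash
python3 - <<'E'
from chk import *
s=arm.get_state(); print(s["t"],s["q"],s["eef_pos"],s["ee_rot"],s["force"],s["width"])
P,Q=pose((.56,-.12,0),84.1,35,x=-.067,z=.0095); print(P)
z=Q.as_matrix()[:,2]
plan([(P-.08*z,Q),(P,Q)])
E
```

```text
8.325 [ 0.0247  0.3106 -0.3506  0.0007 -0.9061 -0.1207] [ 0.5556 -0.1783  0.131 ] [-3.1381 -0.0001 -1.6664] [-0.4502  0.4323 -0.9263] 0.0721510649939605
[ 0.5518 -0.1992  0.0275]
4 [0.0, -0.39, 0.01, 0.67, 0.02, 0.38] -> [ 0.5474 -0.2449  0.093 ]
2 [0.0, 0.0, 0.0, 0.0, 0.01, 0.8] -> [ 0.5514 -0.199   0.0275]
```

Emit:
arm_command(series=[0, -0.11, 0, 0.22, 0.01, -0.1, 1, 0, -0.22, 0, 0.44, 0.02, 0.0, 1, 0, -0.33, 0, 0.6, 0.02, 0.2, 1, 0, -0.39, 0.01, 0.67, 0.02, 0.38, 1, 0, -0.39, 0.01, 0.67, 0.02, 0.38, 1])

```text
t: 8.95
eef_pos: [0.545, -0.2469, 0.0877]
ee_rot: [3.132, 0.615, -1.692]
force: [-0.2, -1.0, 0.5]
width: 0.0875
gripper_force: 0.0
```

```bash
python3 - <<'E'
from chk import *
s=arm.get_state(); print(s["t"],s["q"],s["eef_pos"],s["ee_rot"],s["width"])
t=arm.grab_frame("top"); cv2.imwrite("pics/t3f.png",t); c=t[170:320,300:450]
cv2.imwrite("pics/t3.png",cv2.resize(c,None,fx=4,fy=4,interpolation=cv2.INTER_CUBIC))
E
```

```text
8.95 [-0.4777  0.5729  0.0428 -0.5848 -1.3374  0.5857] [ 0.545  -0.2469  0.0877] [ 3.1317  0.6148 -1.6918] 0.08752370219513989
```

View pics/t3.png

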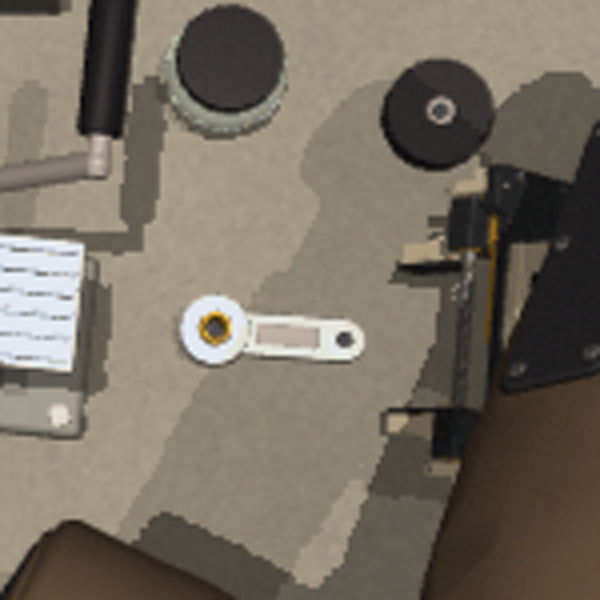

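```bash
cat >> h.py <<'E'
B2=None
E
python3 - <<'E'
from chk import *
C=lambda a,b:(300+(a+.5)/4-.5,170+(b+.5)/4-.5)
b=plane("top",*C(214.5,329),.03); e=plane("top",*C(345,340),.02); y=np.degrees(np.arctan2(*(b-e)[[1,0]]))
print(b,e,np.linalg.norm((b-e)[:2]),y)
P,Q=pose((b[0],b[1],0),y,35,x=-.067,z=.0095); print(P)
z=Q.as_matrix()[:,2]
plan([(P-.03*z,Q),(P,Q)],dec=3)
E
```

```text
[ 0.5611 -0.1183  0.03  ] [ 0.5538 -0.2045  0.02  ] 0.08651672287187807 85.1981330689868
[ 0.5544 -0.1976  0.0275]
1 [-0.008, 0.001, -0.017, -0.048, -0.037, 0.488] -> [ 0.553  -0.2148  0.0521]
1 [0.0, 0.0, 0.0, 0.0, 0.0, 0.3] -> [ 0.5544 -0.1977  0.0275]
```

Emit:
arm_command(series=[-0.008, 0, -0.017, -0.048, -0.037, 0.488, 1, -0.008, 0, -0.017, -0.048, -0.037, 0.488, 1, -0.008, 0, -0.017, -0.048, -0.037, 0.488, 1])

```text
t: 9.38
eef_pos: [0.5545, -0.2128, 0.0549]
ee_rot: [-3.138, 0.61, -1.648]
force: [0.0, -0.3, 0.6]
width: 0.0872
gripper_force: 0.0
```

```bash
python3 - <<'E'
from chk import *
P,Q=pose((.5611,-.1183,0),85.0,35,x=-.067,z=.0095); print(cur()[0],P)
plan([(P,Q)],dec=3)
E
```

```text
[ 0.5545 -0.2128  0.0549] [ 0.5542 -0.1976  0.0275]
1 [0.001, 0.0, 0.005, 0.033, 0.016, 0.311] -> [ 0.5541 -0.1976  0.0275]
```

Emit:
arm_command(series=[0, 0, 0.005, 0.03, 0.016, 0.15, 1, 0, 0, 0.005, 0.03, 0.016, 0.31, 1, 0, 0, 0.005, 0.03, 0.016, 0.31, 1])

```text
t: 9.75
eef_pos: [0.5524, -0.1968, 0.0248]
ee_rot: [3.135, 0.614, -1.663]
force: [-0.7, -0.7, -0.2]
width: 0.0876
gripper_force: 0.0
```

```bash
python3 - <<'E'
from chk import *
P,Q=pose((.5611,-.1183,0),85.0,35,x=-.067,z=.0095); print(cur()[0],P,arm.get_state()["force"])
plan([(P,Q)],dec=3)
E
```

```text
[ 0.5524 -0.1968  0.0248] [ 0.5542 -0.1976  0.0275] [-0.6521 -0.7122 -0.222 ]
1 [0.003, 0.002, -0.002, -0.01, -0.018, -0.026] -> [ 0.5542 -0.1976  0.0275]
```

Emit:
arm_command(series=[0, 0, 0, -0.01, -0.018, -0.02, 0, 0, 0, 0, -0.01, -0.018, -0.02, 0, 0, 0, 0, -0.01, -0.018, -0.02, 0, 0, 0, 0, -0.01, -0.018, -0.02, 0, 0, 0, 0, -0.01, -0.018, -0.02, 0, 0, 0, 0, -0.01, -0.018, -0.02, 0, 0, 0, 0, -0.01, -0.018, -0.02, 0, 0, 0, 0, -0.01, -0.018, -0.02, 0], force=55)

```text
t: 10.75
eef_pos: [0.5547, -0.1984, 0.0283]
ee_rot: [3.137, 0.613, -1.661]
force: [-1.6, -0.3, 0.8]
width: 0.0272
gripper_force: 54.9
```

```bash
python3 - <<'E'
from chk import *
s=arm.get_state(); print(s["t"],s["eef_pos"],s["ee_rot"],s["width"],s["gripper_force"],s["force"])
E
```

```text
10.75 [ 0.5547 -0.1984  0.0283] [ 3.1368  0.6127 -1.6613] 0.027205534585781208 54.94855058379471 [-1.6271 -0.3058  0.8162]
```

```bash
python3 - <<'E'
from chk import *
p,r=cur(); Q=R.from_euler("z",-.7,degrees=True)*r
ex=np.array([np.cos(np.radians(84.1)),np.sin(np.radians(84.1)),0])
F=np.array([.5543,-.018,.1003])
plan([(p+[0,0,.074],r),(F-.10*ex,Q),(F-.012*ex,Q)],dec=2)
print(ik(F-.012*ex,Q,arm.get_state()["q"]))
E
```

```text
2 [0.0, 0.0, 0.0, -0.43, 0.0, -0.61] -> [ 0.555  -0.1983  0.1029]
2 [0.0, 0.0, 0.01, -0.64, 0.18, 0.48] -> [ 0.544  -0.1171  0.1005]
2 [0.0, 0.0, 0.0, -0.72, 0.0, 0.51] -> [ 0.5529 -0.0293  0.1002]
(array([-0.193 ,  0.4434, -0.1504, -0.6786, -1.1475,  0.4334]), np.float64(2.4031854378715855e-19))
```

Emit:
arm_command(series=[0, 0, 0, -0.15, 0, -0.2, 0, 0, 0, 0, -0.3, 0, -0.4, 0, 0, 0, 0, -0.43, 0, -0.61, 0, 0, 0, 0, -0.43, 0, -0.61, 0])

```text
t: 11.25
eef_pos: [0.5568, -0.1992, 0.1065]
ee_rot: [-3.139, 0.61, -1.657]
force: [0.3, -0.7, -3.6]
width: 0.0272
gripper_force: 54.9
```

Emit:
arm_command(series=[0, 0, 0, -0.2, 0.06, 0.16, 0, 0, 0, 0, -0.4, 0.12, 0.3, 0, 0, 0, 0.01, -0.64, 0.18, 0.48, 0, 0, 0, 0.01, -0.64, 0.18, 0.48, 0, 0, 0, 0.01, -0.64, 0.18, 0.48, 0])

```text
t: 11.88
eef_pos: [0.5443, -0.1167, 0.1005]
ee_rot: [3.126, 0.612, -1.679]
force: [-0.1, 0.4, -4.0]
width: 0.0274
gripper_force: 54.9
```

```bash
python3 - <<'E'
from chk import *
s=arm.get_state(); print(s["t"],s["q"],s["eef_pos"],s["ee_rot"],s["force"],s["moment"])
t=arm.grab_frame("side"); a=t[220:340,270:390]
t=arm.grab_frame("top"); b=t[190:310,240:360]
cv2.imwrite("pics/c4.png",cv2.resize(np.hstack([a,b]),None,fx=3.3,fy=3.3,interpolation=cv2.INTER_CUBIC))
p,r=cur(); Q=R.from_euler("xyz",[3.1368,.6127,-1.6613-.0122])
ex=np.array([np.cos(np.radians(84.1)),np.sin(np.radians(84.1)),0])
F=np.array([.5543,-.018,.1003])
plan([(F-.025*ex,Q),(F-.012*ex,Q)],dec=3)
E
```

```text
11.875 [-0.2942  0.462  -0.1047 -0.6395 -1.2268  0.4815] [ 0.5443 -0.1167  0.1005] [ 3.1264  0.6121 -1.6793] [-0.0785  0.3744 -3.9891] [-2.9326  0.1125 -0.0294]
2 [0.004, 0.0, -0.004, -0.612, 0.003, 0.431] -> [ 0.5517 -0.0429  0.1003]
1 [0.0, 0.0, 0.0, -0.107, -0.001, 0.075] -> [ 0.5531 -0.0299  0.1003]
```

View pics/c4.png

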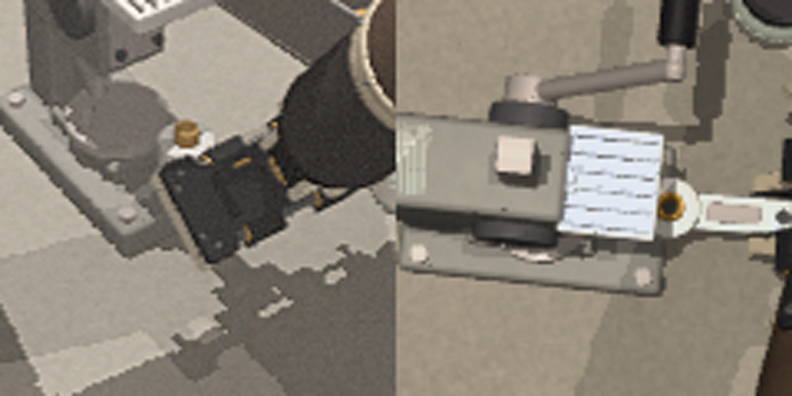

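```bash
python3 - <<'E'
from h import *
C=lambda a,b:(240+(a-396+.5)/3.3-.5,190+(b+.5)/3.3-.5)
b=plane("top",*C(671,206),.1105); e=plane("top",*C(784,216),.092); print(b,e,np.degrees(np.arctan2(*(b-e)[[1,0]])))
o=np.array([.562,.062]);ps=np.radians(84.1); ex=np.array([np.cos(ps),np.sin(ps)]); ey=np.array([-ex[1],ex[0]])
print("press frame boss",(b[:2]-o)@ex,(b[:2]-o)@ey, "expected", (np.array([.5443,-.1167])+.0804*np.array([np.cos(np.radians(84.5)),np.sin(np.radians(84.5))])))
for c in((662,140),(655,240),(570,127),(562,232)): 
    for z in(.225,): q=plane("top",*C(*c),z)[:2]-o; print(c,q@ex,q@ey)
for c,z in(((418,255),.033),((642,277),.033)): q=plane("top",*C(*c),z)[:2]-o; print("bolts",q@ex,q@ey)
E
```

```text
[ 0.5523 -0.0381  0.1105] [ 0.5458 -0.1234  0.092 ] 85.59229683910179
press frame boss -0.10053096244266241 -0.000680080005773955 expected [ 0.552  -0.0367]
(662, 140) -0.09002036331424791 -0.03192333735641825
(655, 240) -0.09136299265966134 0.036536767818237684
(570, 127) -0.026805830710314785 -0.035224623184282725
(562, 232) -0.028288861877985023 0.036777893168202035
bolts 0.0938434883855956 0.046839100324400765
bolts -0.08309560000450542 0.0482502722711302
```

Emit:
arm_command(series=[0.004, 0, -0.004, -0.15, 0.0, 0.11, 0, 0.004, 0, -0.004, -0.3, 0.0, 0.215, 0, 0.004, 0, -0.004, -0.45, 0.0, 0.32, 0, 0.004, 0, -0.004, -0.612, 0.0, 0.431, 0, 0.004, 0, -0.004, -0.612, 0.0, 0.431, 0])

```text
t: 12.6
eef_pos: [0.5519, -0.0405, 0.1008]
ee_rot: [3.137, 0.613, -1.67]
force: [1.1, -0.1, -4.6]
width: 0.0272
gripper_force: 54.9
```

```bash
python3 - <<'E'
from chk import *
s=arm.get_state(); print(s["t"],s["q"],s["eef_pos"],s["ee_rot"],s["force"],s["moment"])
p,r=cur(); Q=R.from_euler("xyz",[3.1368,.6127,-1.6613-.0122])
ex=np.array([np.cos(np.radians(84.1)),np.sin(np.radians(84.1)),0])
F=np.array([.5530,-.018,.1003])
plan([(F-.009*ex,Q),(F-.009*ex-[0,0,.004],Q),(F-.009*ex-[0,0,.008],Q),(F-.009*ex-[0,0,.012],Q)],dec=3)
E
```

```text
12.6 [-0.1728  0.4216 -0.1605 -0.6802 -1.1471  0.4135] [ 0.5519 -0.0405  0.1008] [ 3.1375  0.6129 -1.6704] [ 1.1297 -0.0746 -4.5641] [-2.9439  0.2479 -0.0379]
1 [0.001, 0.0, 0.002, -0.107, 0.011, 0.082] -> [ 0.5521 -0.027   0.1003]
1 [0.0, 0.0, 0.0, 0.023, 0.0, 0.032] -> [ 0.5521 -0.027   0.0963]
1 [0.0, 0.0, 0.0, 0.023, 0.0, 0.033] -> [ 0.5521 -0.027   0.0923]
1 [0.0, 0.0, 0.0, 0.023, 0.0, 0.033] -> [ 0.5521 -0.027   0.0883]
```

Emit:
arm_command(series=[0, 0, 0.002, -0.05, 0.01, 0.04, 0, 0, 0, 0.002, -0.107, 0.01, 0.082, 0, 0, 0, 0.002, -0.107, 0.01, 0.082, 0])

```text
t: 12.98
eef_pos: [0.5522, -0.0287, 0.0999]
ee_rot: [3.135, 0.613, -1.676]
force: [-0.5, -0.3, -2.8]
width: 0.0274
gripper_force: 54.9
```

Emit:
arm_command(series=[0, 0, 0, 0.012, 0, 0.016, 0, 0, 0, 0, 0.023, 0, 0.033, 0, 0, 0, 0, 0.029, 0, 0.041, 0, 0, 0, 0, 0.029, 0, 0.041, 0])

```text
t: 13.48
eef_pos: [0.5522, -0.0292, 0.0947]
ee_rot: [3.135, 0.612, -1.677]
force: [0.3, -0.2, -3.6]
width: 0.0274
gripper_force: 54.9
```

Emit:
arm_command(series=[0, 0, 0, 0.006, 0, 0.008, 0, 0, 0, 0, 0.012, 0, 0.016, 0, 0, 0, 0, 0.012, 0, 0.016, 0])

```text
t: 13.85
eef_pos: [0.5521, -0.0292, 0.0928]
ee_rot: [3.135, 0.612, -1.677]
force: [-0.6, 0.6, -3.5]
width: 0.0275
gripper_force: 54.9
```

Emit:
arm_command(series=[0, 0, 0, 0.006, 0, 0.008, 0, 0, 0, 0, 0.006, 0, 0.008, 0])

```text
t: 14.1
eef_pos: [0.5521, -0.0292, 0.0918]
ee_rot: [3.135, 0.612, -1.677]
force: [-0.6, -0.1, -4.5]
width: 0.0272
gripper_force: 54.9
```

Emit:
arm_command(series=[0, 0, 0, 0.006, 0, 0.008, 0, 0, 0, 0, 0.006, 0, 0.008, 0])

```text
t: 14.35
eef_pos: [0.5522, -0.0292, 0.0908]
ee_rot: [3.135, 0.612, -1.677]
force: [-0.1, -0.6, -3.3]
width: 0.0273
gripper_force: 54.9
```

Emit:
arm_command(series=[0, 0, 0, 0.006, 0, 0.008, 0, 0, 0, 0, 0.006, 0, 0.008, 0])

```text
t: 14.6
eef_pos: [0.5521, -0.0292, 0.0898]
ee_rot: [3.135, 0.612, -1.677]
force: [1.0, -0.2, -4.7]
width: 0.0274
gripper_force: 54.9
```

Emit:
arm_command(series=[0, 0, 0, 0.006, 0, 0.008, 0, 0, 0, 0, 0.006, 0, 0.008, 0])

```text
t: 14.85
eef_pos: [0.5521, -0.0293, 0.0888]
ee_rot: [3.135, 0.612, -1.677]
force: [0.7, -0.4, -3.7]
width: 0.0274
gripper_force: 54.9
```

Emit:
arm_command(series=[0, 0, 0, 0.006, 0, 0.008, 0, 0, 0, 0, 0.006, 0, 0.008, 0])

```text
t: 15.1
eef_pos: [0.5521, -0.0293, 0.0878]
ee_rot: [3.135, 0.612, -1.677]
force: [1.2, -0.1, -4.7]
width: 0.0273
gripper_force: 54.9
```

Emit:
arm_command(series=[0, 0, 0, 0.006, 0, 0.008, 0, 0, 0, 0, 0.006, 0, 0.008, 0])

```text
t: 15.35
eef_pos: [0.5522, -0.0294, 0.087]
ee_rot: [3.135, 0.612, -1.676]
force: [-0.6, 0.3, -3.1]
width: 0.0274
gripper_force: 54.9
```

Emit:
arm_command(series=[0, 0, 0, 0.006, 0, 0.008, 0, 0, 0, 0, 0.006, 0, 0.008, 0])

```text
t: 15.6
eef_pos: [0.5522, -0.0295, 0.0865]
ee_rot: [3.136, 0.613, -1.676]
force: [-2.5, -2.5, 4.1]
width: 0.0276
gripper_force: 55.0
```

Emit:
arm_command(series=[0, 0, 0, 0.003, 0, 0.004, 0, 0, 0, 0, 0.003, 0, 0.004, 0])

```text
t: 15.85
eef_pos: [0.5523, -0.0296, 0.0862]
ee_rot: [3.136, 0.612, -1.675]
force: [-3.1, -3.2, 7.0]
width: 0.0274
gripper_force: 55.0
```

```bash
python3 - <<'E'
from chk import *
s=arm.get_state(); print(s["t"],s["eef_pos"],s["ee_rot"],s["force"],s["moment"])
E
```

```text
15.85 [ 0.5523 -0.0296  0.0862] [ 3.1359  0.6125 -1.6755] [-3.1283 -3.1672  6.9617] [-1.1492  0.7995  0.6012]
```

Emit:
arm_command(series=[0, 0, 0, -0.005, 0, -0.007, 0, 0, 0, 0, -0.03, 0, 0.012, 0, 0, 0, 0, -0.054, 0, 0.027, 0, 0, 0, 0, -0.071, 0, 0.039, 0, 0, 0, 0, -0.071, 0, 0.039, 0])

```text
t: 16.48
eef_pos: [0.5538, -0.0219, 0.0866]
ee_rot: [3.137, 0.611, -1.676]
force: [0.6, -5.6, 4.1]
width: 0.0274
gripper_force: 55.0
```

Emit:
arm_command(series=[0, 0, 0, -0.008, 0, 0.006, 0, 0, 0, 0, -0.008, 0, 0.006, 0])

```text
t: 16.73
eef_pos: [0.5538, -0.0211, 0.0866]
ee_rot: [3.137, 0.611, -1.676]
force: [0.2, -5.4, 5.8]
width: 0.0274
gripper_force: 55.0
```

Emit:
arm_command(series=[0, 0, 0, -0.008, 0, 0.006, 0, 0, 0, 0, -0.008, 0, 0.006, 0])

```text
t: 16.98
eef_pos: [0.5539, -0.0202, 0.0866]
ee_rot: [3.137, 0.611, -1.676]
force: [-0.2, -6.0, 5.4]
width: 0.0275
gripper_force: 55.0
```

Emit:
arm_command(series=[0, 0, 0, -0.009, 0, 0.005, 0, 0, 0, 0, -0.009, 0, 0.005, 0])

```text
t: 17.23
eef_pos: [0.554, -0.019, 0.0867]
ee_rot: [3.137, 0.611, -1.676]
force: [-0.7, -5.7, 5.2]
width: 0.0276
gripper_force: 55.0
```

Emit:
arm_command(series=[0, 0, 0, -0.009, 0, 0.005, 0, 0, 0, 0, -0.009, 0, 0.005, 0])

```text
t: 17.48
eef_pos: [0.5541, -0.0179, 0.0867]
ee_rot: [3.137, 0.612, -1.676]
force: [-0.4, -5.2, 5.0]
width: 0.0274
gripper_force: 55.0
```

Emit:
arm_command(series=[0, 0, 0, -0.009, 0, 0.005, 0, 0, 0, 0, -0.009, 0, 0.005, 0])

```text
t: 17.73
eef_pos: [0.5541, -0.0171, 0.0867]
ee_rot: [3.137, 0.611, -1.676]
force: [-0.6, -6.2, 4.3]
width: 0.0276
gripper_force: 55.0
```

Emit:
arm_command(series=[0, 0, 0, -0.009, 0, 0.005, 0, 0, 0, 0, -0.009, 0, 0.005, 0])

```text
t: 17.98
eef_pos: [0.5541, -0.0169, 0.0867]
ee_rot: [3.137, 0.61, -1.676]
force: [-0.6, -10.2, 4.6]
width: 0.027
gripper_force: 55.0
```

Emit:
arm_command(series=[0, 0, 0, -0.009, 0, 0.005, 0, 0, 0, 0, -0.009, 0, 0.005, 0])

```text
t: 18.23
eef_pos: [0.5542, -0.0169, 0.0868]
ee_rot: [3.137, 0.609, -1.676]
force: [-1.0, -12.5, 5.2]
width: 0.0275
gripper_force: 55.0
```

Emit:
arm_command(series=[0, 0, 0, -0.009, 0, 0.005, 0, 0, 0, 0, -0.009, 0, 0.005, 0])

```text
t: 18.48
eef_pos: [0.5542, -0.0168, 0.0868]
ee_rot: [3.137, 0.607, -1.675]
force: [-3.1, -16.8, 5.4]
width: 0.0276
gripper_force: 55.0
```

Emit:
arm_command(series=[0, 0, 0, 0, 0.01, 0, 0, 0, 0, 0, 0, 0.01, 0, 0])

```text
t: 18.73
eef_pos: [0.554, -0.0168, 0.0868]
ee_rot: [3.139, 0.607, -1.675]
force: [-0.4, -15.9, 3.2]
width: 0.0273
gripper_force: 55.0
```

Emit:
arm_command(series=[0, 0, 0, 0, 0.01, 0, 0, 0, 0, 0, 0, 0.01, 0, 0])

```text
t: 18.98
eef_pos: [0.5536, -0.0167, 0.0868]
ee_rot: [3.14, 0.607, -1.676]
force: [1.1, -15.3, 2.4]
width: 0.0278
gripper_force: 55.0
```

```bash
python3 - <<'E'
from chk import *
s=arm.get_state(); print(s["t"],s["eef_pos"],s["ee_rot"],s["force"],s["moment"])
t=arm.grab_frame("side"); a=t[220:320,270:370]
cv2.imwrite("pics/c5.png",cv2.resize(a,None,fx=5,fy=5,interpolation=cv2.INTER_CUBIC))
E
```

```text
18.975 [ 0.5536 -0.0167  0.0868] [ 3.1401  0.6072 -1.6756] [  1.0552 -15.3497   2.3887] [-6.1566 -0.245  -0.8354]
```

View pics/c5.png

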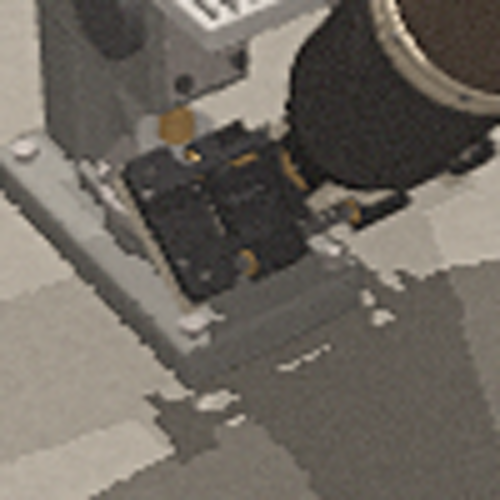

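Emit:
arm_command(series=[0, 0, 0, 0.025, 0, -0.017, 0, 0, 0, 0, 0.025, 0, -0.017, 0])

```text
t: 19.27
eef_pos: [0.553, -0.017, 0.0868]
ee_rot: [3.138, 0.611, -1.677]
force: [3.4, -5.7, -1.3]
width: 0.0272
gripper_force: 54.9
```

Emit:
arm_command(series=[0, 0, 0, 0, 0, 0, 0.35, 0, 0, 0, 0, 0, 0, 0.6, 0, 0, 0, 0, 0, 0, 0.7, 0, 0, 0, 0, 0, 0, 0.7, 0, 0, 0, 0, 0, 0, 0.7])

```text
t: 19.9
eef_pos: [0.5514, -0.0159, 0.0868]
ee_rot: [3.135, 0.613, -1.676]
force: [-0.2, 0.0, 0.4]
width: 0.0605
gripper_force: 0.0
```

```bash
python3 - <<'E'
from chk import *
s=arm.get_state(); print(s["t"],s["eef_pos"],s["ee_rot"],s["force"],s["width"],s["q"])
p,r=cur(); z=r.as_matrix()[:,2]
up=tool(np.radians(84.1),0)
G=np.array([.6835,-.0460,.3255])  # grip mid shifted 6mm outwards, TCP = grasp 3mm above
a=plan([(p-.1*z,r),(p-.2*z,r),((.60,-.20,.38),up),(G+[0,0,.08],up)],dec=2)
E
```

```text
19.9 [ 0.5514 -0.0159  0.0868] [ 3.1347  0.6125 -1.6764] [-0.2423  0.026   0.367 ] 0.06049374932928994 [-0.134   0.4272 -0.1872 -0.7001 -1.101   0.4039]
2 [0.0, 0.0, 0.0, 0.0, 0.0, -1.0] -> [ 0.546  -0.0732  0.1686]
2 [0.0, 0.0, 0.0, 0.0, 0.0, -1.0] -> [ 0.5406 -0.1304  0.2504]
1 [0.0, 0.0, 0.0, 0.0, 0.0, 0.0] -> [ 0.5406 -0.1304  0.2504]
3 [0.0, 0.27, 0.0, -0.16, -0.46, -1.0] -> [ 0.5824 -0.1793  0.3412]
1 [0.0, 0.12, 0.0, 0.11, -0.19, -0.42] -> [ 0.5996 -0.1999  0.3803]
2 [0.0, 0.0, 0.0, -1.0, -0.42, -0.16] -> [ 0.6516 -0.1046  0.396 ]
2 [0.0, 0.0, 0.0, -0.62, -0.26, -0.1] -> [ 0.6838 -0.0456  0.4059]
```

Emit:
arm_command(series=[0, 0, 0, 0, 0, -0.3, 0.8, 0, 0, 0, 0, 0, -0.7, 1, 0, 0, 0, 0, 0, -1.0, 1, 0, 0, 0, 0, 0, -1.0, 1])

```text
t: 20.4
eef_pos: [0.547, -0.0747, 0.1707]
ee_rot: [3.14, 0.611, -1.675]
force: [-0.2, 1.2, -0.5]
width: 0.0873
gripper_force: 0.0
```

Emit:
arm_command(series=[0, 0, 0, 0, 0, -0.5, 1, 0, 0, 0, 0, 0, -1.0, 1, 0, 0, 0, 0, 0, -1.0, 1])

```text
t: 20.78
eef_pos: [0.5418, -0.1323, 0.2529]
ee_rot: [3.141, 0.611, -1.674]
force: [-0.9, 0.0, -0.2]
width: 0.0876
gripper_force: 0.0
```

```bash
python3 - <<'E'
from chk import *
s=arm.get_state(); print(s["t"],s["eef_pos"],s["ee_rot"],s["force"],s["width"],s["q"])
p,r=cur()
up=tool(np.radians(-5.9),0); m=tool(np.radians(84.1),0)
G=np.array([.6835,-.0460,.3315])
a=plan([((.54,-.21,.37),m),((.58,-.20,.42),R.from_euler("z",-45,degrees=True)*m),(G+[0,0,.06],up)],dec=2)
from chk import *
print(ik(G,up,s["q"]),ik(np.array([.677,-.111,.15]),up,s["q"]))
t=arm.grab_frame("side"); a=t[220:320,270:370]; b=arm.grab_frame("top")[190:290,250:350]
cv2.imwrite("pics/c6.png",cv2.resize(np.hstack([a,b]),None,fx=4,fy=4,interpolation=cv2.INTER_CUBIC))
E
```

```text
20.775 [ 0.5418 -0.1323  0.2529] [ 3.1408  0.6107 -1.6745] [-0.8861  0.0494 -0.1909] 0.08762340214778516 [-0.3135  0.3057  0.0355 -0.5988 -1.4678  0.3248]
3 [0.0, 0.28, 0.0, -0.03, -0.04, -1.0] -> [ 0.5401 -0.1873  0.3366]
1 [0.0, 0.11, 0.0, 0.17, -0.02, -0.37] -> [ 0.5398 -0.2105  0.3701]
5 [0.0, 0.0, 0.5, -0.14, -0.39, -0.5] -> [ 0.5801 -0.2005  0.4201]
3 [0.0, 0.0, 0.28, -1.0, 0.31, 0.16] -> [ 0.6381 -0.1134  0.4039]
2 [0.0, 0.0, 0.22, -0.6, 0.55, 0.12] -> [ 0.6832 -0.0456  0.3917]
(array([ 0.2164,  0.3347,  0.1566, -0.    , -1.3927, -1.8902]), np.float64(9.01124007467728e-25)) (array([ 0.1207,  0.4504, -0.072 , -0.    , -1.0484, -1.7945]), np.float64(2.653590911253775e-20))
```

View pics/c6.png

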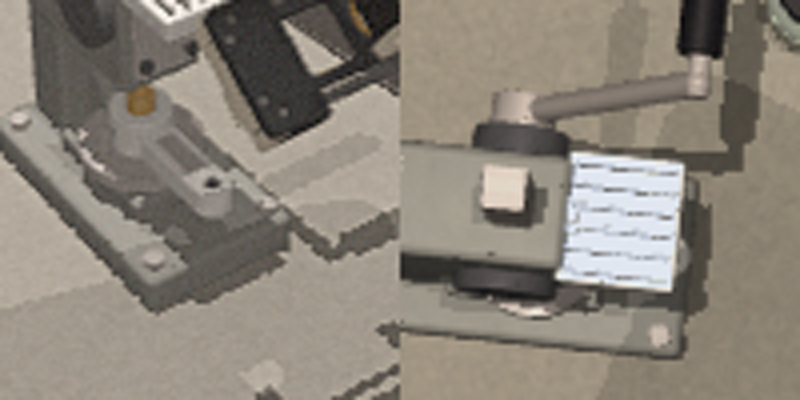

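Emit:
arm_command(series=[0, 0.1, 0, -0.01, -0.01, -0.3, 1, 0, 0.2, 0, -0.02, -0.02, -0.6, 1, 0, 0.28, 0, -0.03, -0.04, -1.0, 1, 0, 0.28, 0, -0.03, -0.04, -1.0, 1])

```text
t: 21.38
eef_pos: [0.5403, -0.1844, 0.3356]
ee_rot: [3.139, 0.171, -1.669]
force: [0.7, -0.3, -0.6]
width: 0.0876
gripper_force: 0.0
```

Emit:
arm_command(series=[0, 0.11, 0, 0.17, -0.02, -0.37, 1, 0, 0.11, 0, 0.17, -0.02, -0.37, 1])

```text
t: 21.62
eef_pos: [0.5399, -0.2079, 0.3678]
ee_rot: [3.137, -0.002, -1.67]
force: [0.4, -0.8, -0.6]
width: 0.0877
gripper_force: 0.0
```

Emit:
arm_command(series=[0, 0, 0.11, -0.14, -0.39, -0.5, 1, 0, 0, 0.22, -0.14, -0.39, -0.5, 1, 0, 0, 0.33, -0.14, -0.39, -0.5, 1, 0, 0, 0.44, -0.14, -0.39, -0.5, 1, 0, 0, 0.5, -0.14, -0.39, -0.5, 1, 0, 0, 0.5, -0.14, -0.39, -0.5, 1])

```text
t: 22.38
eef_pos: [0.5797, -0.1984, 0.4151]
ee_rot: [3.134, -0.005, -2.457]
force: [-0.3, -0.7, 0.5]
width: 0.0875
gripper_force: 0.0
```

```bash
python3 - <<'E'
from chk import *
s=arm.get_state(); print(s["t"],s["eef_pos"],s["ee_rot"],s["force"],s["width"],s["q"])
C=lambda a,b:(270+(a+.5)/4-.5,220+(b+.5)/4-.5)
b=plane("side",*C(140,90),.0585+.040); e=plane("side",*C(212,184),.0785); print("boss",b,"hole",e,np.linalg.norm((b-e)[:2]),np.degrees(np.arctan2(*(b-e)[[1,0]])))
up=tool(np.radians(-5.9),0)
G=np.array([.6835,-.0460,.3315])
plan([(G+[0,0,.06],up),(G,up)],dec=2)
E
```

```text
22.375 [ 0.5797 -0.1984  0.4151] [ 3.1343 -0.0049 -2.4567] [-0.2914 -0.6749  0.4878] 0.0875198979127873 [-0.0128  0.204   0.1688 -0.0025 -1.544  -0.8731]
boss [0.5639 0.0651 0.0985] hole [ 0.5516 -0.0241  0.0785] 0.09000201914129796 82.16255113864823
3 [0.0, 0.0, 0.28, -1.0, 0.29, 0.13] -> [ 0.6387 -0.1126  0.4018]
2 [0.0, -0.01, 0.22, -0.6, 0.54, 0.1] -> [ 0.6837 -0.0456  0.3916]
1 [0.0, 0.0, 0.0, 0.01, -0.01, 0.6] -> [ 0.683  -0.0463  0.3316]
```

Emit:
arm_command(series=[0, 0, 0.11, -0.5, 0.14, 0.06, 1, 0, 0, 0.22, -1.0, 0.29, 0.13, 1, 0, 0, 0.28, -1.0, 0.29, 0.13, 1, 0, 0, 0.28, -1.0, 0.29, 0.13, 1])

```text
t: 22.88
eef_pos: [0.6391, -0.1125, 0.4024]
ee_rot: [3.139, -0.007, -2.894]
force: [0.6, 0.5, 0.3]
width: 0.0875
gripper_force: 0.0
```

Emit:
arm_command(series=[0, -0.005, 0.11, -0.3, 0.27, 0.05, 1, 0, -0.01, 0.22, -0.6, 0.54, 0.1, 1, 0, -0.01, 0.22, -0.6, 0.54, 0.1, 1, 0, -0.01, 0.22, -0.6, 0.54, 0.1, 1])

```text
t: 23.38
eef_pos: [0.6839, -0.047, 0.3936]
ee_rot: [3.139, 0.009, 3.043]
force: [-0.2, -1.0, 0.1]
width: 0.0878
gripper_force: 0.0
```

```bash
python3 - <<'E'
from chk import *
s=arm.get_state(); print(s["t"],s["eef_pos"],s["ee_rot"],s["force"],s["width"],s["q"])
up=tool(np.radians(-5.9),0); G=np.array([.6835,-.0460,.3315])
plan([(G,up)],dec=3)
# lever from picture now, refine grip
t=arm.grab_frame("side")
E
```

```text
23.375 [ 0.6839 -0.047   0.3936] [3.1391 0.0095 3.0432] [-0.1885 -0.9631  0.1489] 0.08783600682900347 [ 0.2153  0.3237  0.2814  0.0005 -1.5187 -1.8845]
1 [0.002, 0.006, 0.003, 0.01, 0.008, 0.621] -> [ 0.6835 -0.046   0.3315]
```

Emit:
arm_command(series=[0, 0.006, 0.003, 0.01, 0.008, 0.3, 1, 0, 0.006, 0.003, 0.01, 0.008, 0.62, 1, 0, 0.006, 0.003, 0.01, 0.008, 0.62, 1, 0, 0.006, 0.003, 0.01, 0.008, 0.62, 0.1, 0, 0.006, 0.003, 0.01, 0.008, 0.62, 0.1, 0, 0.006, 0.003, 0.01, 0.008, 0.62, 0.1, 0, 0.006, 0.003, 0.01, 0.008, 0.62, 0.1, 0, 0.006, 0.003, 0.01, 0.008, 0.62, 0.1], force=50)

```text
t: 24.42
eef_pos: [0.6839, -0.0454, 0.3319]
ee_rot: [3.139, 0.001, 3.035]
force: [-0.3, 0.4, -0.6]
width: 0.0432
gripper_force: 0.0
```

Emit:
arm_command(series=[0, 0, 0, 0, 0, 0, 0.1, 0, 0, 0, 0, 0, 0, 0.1, 0, 0, 0, 0, 0, 0, 0.1])

```text
t: 24.8
eef_pos: [0.6838, -0.0459, 0.3317]
ee_rot: [3.14, 0.0, 3.035]
force: [0.5, -2.5, 0.0]
width: 0.0239
gripper_force: 50.0
```

```bash
cat > arc.py <<'E'
from chk import *
ps=np.radians(84.1); ex=np.array([np.cos(ps),np.sin(ps),0])
def arc(a0,a1,n,r):  # tool-frame shifts relative to pose at a0
    v=lambda a: -.17*np.cos(.95-a)*ex+np.array([0,0,.17*np.sin(.95-a)])
    for a in np.linspace(a0,a1,n+1)[1:]: print(round(a,3),np.round(r.inv().apply(v(a)-v(a0))/.1,3).tolist())
if __name__=="__main__":
    s=arm.get_state(); print(s["t"],s["eef_pos"],s["ee_rot"],s["force"],s["width"],s["gripper_force"])
    r=cur()[1]; arc(0,.5,8,r);arc(.5,.9,8,r);arc(.9,1.35,9,r)
E
python3 arc.py
```

```text
24.8 [ 0.6838 -0.0459  0.3317] [3.1396 0.0003 3.0348] [ 0.5142 -2.4572  0.0446] 0.023921385724808463 49.9890661239624
0.062 [-0.0, -0.085, 0.064]
0.125 [-0.001, -0.165, 0.134]
0.188 [-0.001, -0.241, 0.208]
0.25 [-0.001, -0.312, 0.287]
0.312 [-0.001, -0.378, 0.37]
0.375 [-0.002, -0.439, 0.457]
0.438 [-0.002, -0.494, 0.548]
0.5 [-0.002, -0.543, 0.642]
0.55 [-0.0, -0.035, 0.077]
0.6 [-0.0, -0.066, 0.156]
0.65 [-0.0, -0.094, 0.237]
0.7 [-0.0, -0.117, 0.319]
0.75 [-0.0, -0.136, 0.401]
0.8 [-0.0, -0.151, 0.485]
0.85 [-0.0, -0.162, 0.569]
0.9 [-0.0, -0.168, 0.654]
0.95 [0.0, -0.002, 0.085]
1.0 [0.0, -0.0, 0.17]
1.05 [0.0, 0.006, 0.255]
1.1 [0.0, 0.016, 0.339]
1.15 [0.0, 0.031, 0.423]
1.2 [0.0, 0.05, 0.506]
1.25 [0.0, 0.073, 0.587]
1.3 [0.001, 0.1, 0.668]
1.35 [0.001, 0.131, 0.747]
```

Emit:
arm_command(series=[0, 0, 0, 0, -0.085, 0.064, 0.1, 0, 0, 0, 0, -0.165, 0.134, 0.1, 0, 0, 0, 0, -0.241, 0.208, 0.1, 0, 0, 0, 0, -0.312, 0.287, 0.1, 0, 0, 0, 0, -0.378, 0.37, 0.1, 0, 0, 0, 0, -0.439, 0.457, 0.1, 0, 0, 0, 0, -0.494, 0.548, 0.1, 0, 0, 0, 0, -0.543, 0.642, 0.1])

```text
t: 25.8
eef_pos: [0.6776, -0.1, 0.2668]
ee_rot: [3.14, -0.0, 3.035]
force: [-4.5, 0.2, 4.7]
width: 0.0237
gripper_force: 50.0
```

```bash
cat > st.py <<'E'
from arc import *
s=arm.get_state(); print(s["t"],s["eef_pos"],s["ee_rot"],s["force"],s["width"],s["gripper_force"])
p=s["eef_pos"]; H=np.array([.6838,-.0459,.3317])+.17*(np.cos(.95)*ex-np.array([0,0,np.sin(.95)]))
d=p-H; print("radius",np.hypot(d@ex,d[2]),"angle",.95-np.arctan2(d[2],-(d@ex)),"lat",d[0]*ex[1]-d[1]*ex[0])
E
python3 st.py
```

```text
25.8 [ 0.6776 -0.1     0.2668] [ 3.1395 -0.0004  3.0349] [-4.4768  0.2122  4.7381] 0.023744191993178933 49.992263317108154
radius 0.17001362725713778 angle 0.5036107688971974 lat -0.0006047833148592335
```

Emit:
arm_command(series=[0, 0, 0, 0, -0.035, 0.077, 0.1, 0, 0, 0, 0, -0.066, 0.156, 0.1, 0, 0, 0, 0, -0.094, 0.237, 0.1, 0, 0, 0, 0, -0.117, 0.319, 0.1, 0, 0, 0, 0, -0.136, 0.401, 0.1, 0, 0, 0, 0, -0.151, 0.485, 0.1, 0, 0, 0, 0, -0.151, 0.485, 0.1])

```text
t: 26.68
eef_pos: [0.6759, -0.1148, 0.218]
ee_rot: [3.14, -0.001, 3.035]
force: [-5.7, -1.8, 6.0]
width: 0.0243
gripper_force: 50.0
```

```bash
python3 st.py; python3 -c "
from arc import *
arc(.8,1.0,4,cur()[1]); arc(1.0,1.2,4,cur()[1])"
```

```text
26.675 [ 0.6759 -0.1148  0.218 ] [ 3.1398 -0.0013  3.0347] [-5.6913 -1.7647  6.013 ] 0.024291471025129647 49.99121904373169
radius 0.17004655452863557 angle 0.8050019155279874 lat -0.0007781481990416193
0.85 [-0.0, -0.011, 0.084]
0.9 [-0.0, -0.017, 0.169]
0.95 [-0.0, -0.02, 0.254]
1.0 [-0.0, -0.018, 0.339]
1.05 [-0.0, 0.006, 0.085]
1.1 [-0.0, 0.017, 0.169]
1.15 [-0.0, 0.031, 0.253]
1.2 [-0.0, 0.05, 0.336]
```

Emit:
arm_command(series=[0, 0, 0, 0.01, -0.011, 0.084, 0.1, 0, 0, 0, 0.015, -0.017, 0.169, 0.1, 0, 0, 0, 0.015, -0.02, 0.254, 0.1, 0, 0, 0, 0.015, -0.018, 0.339, 0.1, 0, 0, 0, 0.015, -0.018, 0.339, 0.1])

```text
t: 27.3
eef_pos: [0.6756, -0.1165, 0.1862]
ee_rot: [3.14, 0.003, 3.035]
force: [-3.3, -3.0, 8.3]
width: 0.0241
gripper_force: 50.0
```

Emit:
arm_command(series=[0, 0, 0, 0, 0.003, 0.043, 0.1, 0, 0, 0, 0, 0.006, 0.085, 0.1, 0, 0, 0, 0, 0.011, 0.127, 0.1, 0, 0, 0, 0, 0.017, 0.169, 0.1, 0, 0, 0, 0, 0.017, 0.169, 0.1])

```text
t: 27.92
eef_pos: [0.6759, -0.115, 0.1697]
ee_rot: [3.14, 0.003, 3.035]
force: [-3.5, -2.1, 9.7]
width: 0.0237
gripper_force: 50.0
```

```bash
python3 st.py; python3 -c "
from arc import *
arc(1.1,1.3,8,cur()[1])"
```

```text
27.925 [ 0.6759 -0.115   0.1697] [3.1402 0.0029 3.0354] [-3.5349 -2.145   9.6697] 0.023668298363093438 49.993749260902405
radius 0.17006574252472564 angle 1.0897294264631463 lat -0.0008058831773638982
1.125 [0.0, 0.007, 0.042]
1.15 [0.0, 0.015, 0.084]
1.175 [0.0, 0.024, 0.125]
1.2 [0.001, 0.034, 0.167]
1.225 [0.001, 0.045, 0.208]
1.25 [0.001, 0.056, 0.248]
1.275 [0.001, 0.07, 0.289]
1.3 [0.001, 0.084, 0.329]
```

Emit:
arm_command(series=[0, 0, 0, 0, 0.007, 0.042, 0.1, 0, 0, 0, 0, 0.015, 0.084, 0.1, 0, 0, 0, 0, 0.024, 0.125, 0.1, 0, 0, 0, 0, 0.034, 0.167, 0.1, 0, 0, 0, 0, 0.034, 0.167, 0.1])

```text
t: 28.55
eef_pos: [0.6762, -0.1118, 0.153]
ee_rot: [3.141, 0.003, 3.035]
force: [-3.8, -4.9, 10.6]
width: 0.0239
gripper_force: 50.0
```

Emit:
arm_command(series=[0, 0, 0, 0, 0.005, 0.02, 0.1, 0, 0, 0, 0, 0.011, 0.041, 0.1, 0, 0, 0, 0, 0.011, 0.041, 0.1])

```text
t: 28.92
eef_pos: [0.6763, -0.1108, 0.1491]
ee_rot: [3.141, 0.003, 3.035]
force: [-4.6, -5.3, 11.1]
width: 0.0236
gripper_force: 50.0
```

```bash
python3 st.py
```

```text
28.925 [ 0.6763 -0.1108  0.1491] [3.1406 0.0028 3.0354] [-4.6426 -5.2919 11.0556] 0.023600572042847906 49.993935227394104
radius 0.1700818834752622 angle 1.2135572994127797 lat -0.0007595787251502908
```

Emit:
arm_command(series=[0, 0, 0, 0, 0.006, 0.02, 0.1, 0, 0, 0, 0, 0.006, 0.02, 0.1])

```text
t: 29.18
eef_pos: [0.6764, -0.1102, 0.1471]
ee_rot: [3.141, 0.003, 3.035]
force: [-5.0, -5.6, 11.1]
width: 0.0238
gripper_force: 50.0
```

Emit:
arm_command(series=[0, 0, 0, 0, 0.006, 0.02, 0.1, 0, 0, 0, 0, 0.006, 0.02, 0.1])

```text
t: 29.42
eef_pos: [0.6764, -0.1097, 0.1451]
ee_rot: [3.141, 0.003, 3.035]
force: [-4.8, -5.0, 11.5]
width: 0.0239
gripper_force: 50.0
```

Emit:
arm_command(series=[0, 0, 0, 0, 0.006, 0.02, 0.1, 0, 0, 0, 0, 0.006, 0.02, 0.1])

```text
t: 29.68
eef_pos: [0.6765, -0.1091, 0.1432]
ee_rot: [3.141, 0.003, 3.035]
force: [-5.5, -5.7, 11.4]
width: 0.0239
gripper_force: 50.0
```

Emit:
arm_command(series=[0, 0, 0, 0, 0.006, 0.02, 0.1, 0, 0, 0, 0, 0.006, 0.02, 0.1])

```text
t: 29.92
eef_pos: [0.6766, -0.1085, 0.1412]
ee_rot: [3.141, 0.003, 3.035]
force: [-4.4, -4.3, 11.5]
width: 0.0241
gripper_force: 50.0
```

Emit:
arm_command(series=[0, 0, 0, 0, 0.003, 0.01, 0.1, 0, 0, 0, 0, 0.003, 0.01, 0.1])

```text
t: 30.18
eef_pos: [0.6766, -0.1082, 0.1402]
ee_rot: [3.141, 0.003, 3.035]
force: [-4.5, -4.9, 11.2]
width: 0.0242
gripper_force: 50.0
```

Emit:
arm_command(series=[0, 0, 0, 0, 0.003, 0.01, 0.1, 0, 0, 0, 0, 0.003, 0.01, 0.1])

```text
t: 30.42
eef_pos: [0.6767, -0.1078, 0.1393]
ee_rot: [3.141, 0.003, 3.035]
force: [-5.4, -5.5, 11.4]
width: 0.024
gripper_force: 50.0
```

Emit:
arm_command(series=[0, 0, 0, 0, 0.003, 0.01, 0.1, 0, 0, 0, 0, 0.003, 0.01, 0.1])

```text
t: 30.68
eef_pos: [0.6767, -0.1075, 0.1383]
ee_rot: [3.141, 0.003, 3.035]
force: [-5.4, -5.1, 11.7]
width: 0.0237
gripper_force: 50.0
```

Emit:
arm_command(series=[0, 0, 0, 0, 0.003, 0.01, 0.1, 0, 0, 0, 0, 0.003, 0.01, 0.1])

```text
t: 30.92
eef_pos: [0.6768, -0.1072, 0.1373]
ee_rot: [3.14, 0.003, 3.035]
force: [-5.3, -5.0, 11.7]
width: 0.0236
gripper_force: 50.0
```

Emit:
arm_command(series=[0, 0, 0, 0, 0.003, 0.01, 0.1, 0, 0, 0, 0, 0.003, 0.01, 0.1])

```text
t: 31.18
eef_pos: [0.6768, -0.1068, 0.1363]
ee_rot: [3.14, 0.003, 3.035]
force: [-4.9, -3.8, 12.3]
width: 0.0237
gripper_force: 50.0
```

Emit:
arm_command(series=[0, 0, 0, 0, 0.004, 0.01, 0.1, 0, 0, 0, 0, 0.004, 0.01, 0.1])

```text
t: 31.42
eef_pos: [0.6768, -0.1066, 0.1357]
ee_rot: [3.141, 0.003, 3.035]
force: [-6.0, -4.6, 14.0]
width: 0.0241
gripper_force: 50.0
```

Emit:
arm_command(series=[0, 0, 0, 0, 0.004, 0.01, 0.1, 0, 0, 0, 0, 0.004, 0.01, 0.1])

```text
t: 31.68
eef_pos: [0.6769, -0.1065, 0.1353]
ee_rot: [3.141, 0.003, 3.036]
force: [-8.2, -6.1, 17.2]
width: 0.0238
gripper_force: 50.0
```

Emit:
arm_command(series=[0, 0, 0, 0, 0.004, 0.01, 0.1, 0, 0, 0, 0, 0.004, 0.01, 0.1])

```text
t: 31.92
eef_pos: [0.6769, -0.1063, 0.1348]
ee_rot: [3.141, 0.004, 3.036]
force: [-9.2, -5.4, 19.8]
width: 0.0238
gripper_force: 50.0
```

```bash
python3 st.py; python3 -c "
from arc import *
r=cur()[1];arc(1.31,.91,8,r);arc(.91,.46,8,r);arc(.46,.0,8,r)"
```

```text
31.925 [ 0.6769 -0.1063  0.1348] [3.1415 0.0036 3.0357] [-9.1755 -5.3856 19.7848] 0.02375748531666087 49.996397495269775
radius 0.17010143747558334 angle 1.3015773914072433 lat -0.0006520276282069026
1.26 [-0.0, -0.028, -0.08]
1.21 [-0.001, -0.052, -0.162]
1.16 [-0.001, -0.072, -0.244]
1.11 [-0.001, -0.087, -0.328]
1.06 [-0.002, -0.099, -0.412]
1.01 [-0.002, -0.106, -0.497]
0.96 [-0.002, -0.109, -0.582]
0.91 [-0.003, -0.108, -0.667]
0.854 [-0.0, 0.007, -0.095]
0.798 [-0.001, 0.018, -0.19]
0.741 [-0.001, 0.036, -0.284]
0.685 [-0.001, 0.058, -0.377]
0.629 [-0.001, 0.086, -0.469]
0.572 [-0.002, 0.118, -0.559]
0.516 [-0.002, 0.156, -0.646]
0.46 [-0.002, 0.199, -0.732]
0.402 [-0.0, 0.048, -0.085]
0.345 [-0.0, 0.102, -0.167]
0.288 [-0.0, 0.16, -0.246]
0.23 [-0.001, 0.222, -0.321]
0.172 [-0.001, 0.288, -0.392]
0.115 [-0.001, 0.359, -0.46]
0.057 [-0.001, 0.433, -0.524]
0.0 [-0.001, 0.511, -0.583]
```

Emit:
arm_command(series=[0, 0, 0, 0, -0.028, -0.08, 0.1, 0, 0, 0, 0, -0.052, -0.162, 0.1, 0, 0, 0, 0, -0.072, -0.244, 0.1, 0, 0, 0, 0, -0.087, -0.328, 0.1, 0, 0, 0, 0, -0.099, -0.412, 0.1, 0, 0, 0, 0, -0.106, -0.497, 0.1, 0, 0, 0, 0, -0.109, -0.582, 0.1, 0, 0, 0, 0, -0.108, -0.667, 0.1])

```text
t: 32.92
eef_pos: [0.6756, -0.1165, 0.1992]
ee_rot: [3.14, 0.002, 3.035]
force: [-2.2, -4.0, 4.6]
width: 0.0237
gripper_force: 50.0
```

Emit:
arm_command(series=[0, 0, 0, 0, 0.007, -0.095, 0.1, 0, 0, 0, 0, 0.018, -0.19, 0.1, 0, 0, 0, 0, 0.036, -0.284, 0.1, 0, 0, 0, 0, 0.058, -0.377, 0.1, 0, 0, 0, 0, 0.086, -0.469, 0.1, 0, 0, 0, 0, 0.118, -0.559, 0.1, 0, 0, 0, 0, 0.156, -0.646, 0.1, 0, 0, 0, 0, 0.199, -0.732, 0.1])

```text
t: 33.92
eef_pos: [0.6779, -0.0968, 0.273]
ee_rot: [3.14, 0.003, 3.035]
force: [-1.6, -4.3, 5.8]
width: 0.0238
gripper_force: 50.0
```

```bash
python3 st.py; python3 -c "
from h import *
p,r=cur(); plan([((.6838,-.0459,.3317),r)],dec=3)"
```

```text
33.925 [ 0.6779 -0.0968  0.273 ] [3.1405 0.0034 3.0348] [-1.6081 -4.2753  5.7776] 0.023824903549643766 49.99038755893707
radius 0.16990454244943223 angle 0.46277516878490854 lat -0.000644843527155688
2 [0.0, 0.0, 0.0, -0.007, 0.513, -0.587] -> [ 0.6838 -0.0459  0.3317]
```

Emit:
arm_command(series=[0, 0, 0, 0, 0.048, -0.085, 0.1, 0, 0, 0, 0, 0.102, -0.167, 0.1, 0, 0, 0, 0, 0.16, -0.246, 0.1, 0, 0, 0, 0, 0.222, -0.321, 0.1, 0, 0, 0, 0, 0.288, -0.392, 0.1, 0, 0, 0, 0, 0.359, -0.46, 0.1, 0, 0, 0, 0, 0.433, -0.524, 0.1, 0, 0, 0, 0, 0.48, -0.56, 0.1])

```text
t: 34.92
eef_pos: [0.6835, -0.0485, 0.3296]
ee_rot: [3.139, 0.005, 3.035]
force: [-0.1, -2.4, 7.3]
width: 0.0239
gripper_force: 50.0
```

Emit:
arm_command(series=[0, 0, 0, 0, 0.015, -0.012, 0.1, 0, 0, 0, 0, 0.029, -0.024, 0.1, 0, 0, 0, 0, 0.029, -0.024, 0.1])

```text
t: 35.3
eef_pos: [0.6838, -0.0459, 0.3315]
ee_rot: [3.14, 0.005, 3.035]
force: [0.5, -3.7, 7.3]
width: 0.0239
gripper_force: 50.0
```

```bash
python3 st.py
```

```text
35.3 [ 0.6838 -0.0459  0.3315] [3.1397 0.0049 3.035 ] [ 0.4678 -3.6657  7.2704] 0.023935444559522505 49.99228477478027
radius 0.16984962663406383 angle 0.0008618843757751682 lat -1.2974499218613295e-05
```

Emit:
arm_command(series=[0, 0, 0, 0, 0.008, -0.006, 0.1, 0, 0, 0, 0, 0.016, -0.012, 0.1, 0, 0, 0, 0, 0.016, -0.012, 0.1])

```text
t: 35.67
eef_pos: [0.6838, -0.0456, 0.3317]
ee_rot: [3.141, 0.004, 3.034]
force: [2.4, -9.9, 2.8]
width: 0.0236
gripper_force: 50.0
```

Emit:
arm_command(series=[0, 0, 0, 0, 0.008, -0.006, 0.1, 0, 0, 0, 0, 0.016, -0.012, 0.1, 0, 0, 0, 0, 0.016, -0.012, 0.1])

```text
t: 36.05
eef_pos: [0.6838, -0.0453, 0.3319]
ee_rot: [-3.14, 0.002, 3.033]
force: [4.1, -15.2, -2.2]
width: 0.0236
gripper_force: 50.0
```

```bash
python3 st.py
```

```text
36.05 [ 0.6838 -0.0453  0.3319] [-3.1401  0.0022  3.0331] [  4.1299 -15.2414  -2.2129] 0.023645420889486544 49.97801899909973
radius 0.16985794619770253 angle -0.003610566601636278 lat -8.970424566931597e-05
```

Emit:
arm_command(series=[0, 0, 0, 0, -0.03, 0, 0.1, 0, 0, 0, 0, -0.03, 0, 0.1])

```text
t: 36.3
eef_pos: [0.6837, -0.0457, 0.3318]
ee_rot: [3.139, 0.003, 3.034]
force: [5.1, -6.4, -2.6]
width: 0.0238
gripper_force: 50.0
```

Emit:
arm_command(series=[0, 0, 0, 0, 0, 0, 0.35, 0, 0, 0, 0, 0, 0, 0.5, 0, 0, 0, 0, 0, 0, 0.8, 0, 0, 0, 0, 0, 0, 1, 0, 0, 0, 0, 0, 0, 1, 0, 0, 0, 0, 0, 0, 1])

```text
t: 37.05
eef_pos: [0.6824, -0.045, 0.3322]
ee_rot: [3.139, 0.001, 3.035]
force: [0.7, -0.3, 0.5]
width: 0.0752
gripper_force: 0.0
```

Emit:
arm_command(series=[0, 0, 0, 0, 0, -0.3, 1, 0, 0, 0, 0, 0, -0.7, 1, 0, 0, 0, 0, 0, -1.0, 1, 0, 0, 0, 0, 0, -1.0, 1, 0, 0, 0, 0, 0, -1.0, 1])

```text
t: 37.67
eef_pos: [0.6821, -0.0451, 0.4315]
ee_rot: [3.139, -0.0, 3.035]
force: [-0.4, 0.6, -0.7]
width: 0.088
gripper_force: 0.0
```

```bash
python3 st.py; python3 - <<'E'
from h import *
t=arm.grab_frame("side"); cv2.imwrite("pics/e_s.png",t); o=cv2.imread("pics/side0.png")
# lever grip dark pixels before/after; bystander differences
d=cv2.absdiff(t,o).max(2)
f=lambda i:np.argwhere(i[160:190,348:385].max(2)<60).mean(0)
print("grip centroid",f(o),f(t))
S=lambda a,b:(round(260+a/3),round(160+b/3))
for n,(a,b) in dict(tub=(412,330),pulley=(508,437),done=(480,575)).items():
    u,v=S(a,b); print(n,d[v-12:v+12,u-12:u+12].mean())
# brass bushing top on anvil
h=cv2.cvtColor(t,cv2.COLOR_BGR2HSV)[230:270,285:325]; m=(h[...,1]>110)&(h[...,2]>50)&(h[...,0]<30)
print("brass px",m.sum(),np.argwhere(m).mean(0)+[230,285] if m.any() else None, "flush top proj",proj("side",(.5615,.0635,.0885)),"proud",proj("side",(.5615,.0635,.0985)))
E
```

```text
37.675 [ 0.6821 -0.0451  0.4315] [ 3.1387 -0.0003  3.035 ] [-0.3669  0.6187 -0.727 ] 0.08801518756932014 0.0
radius 0.2575729074399338 angle -0.22925446068012367 lat -0.0017479221197793035
grip centroid [13.5123 17.4693] [13.1191 17.5266]
tub 9.276041666666666
pulley 7.220486111111111
done 9.368055555555555
brass px 21 [246.4286 304.619 ] flush top proj [304.4173 245.5344] proud [304.3321 242.7565]
```

```bash
python3 -c "
from station import arm; print(arm.job_done())"
```

```text
the job is handed in; nothing more can be done
None
```

The job is handed in at about 38 s: the idler arm lies on the anvil against both dowels, the bushing looks flush in the last side picture, the lever stop was felt at about 20 N and 1.30 rad, and the lever was eased back to rest by hand and let go; the tub, pulley and finished arm look unmoved in that picture, and the other bystanders were not checked.

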